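# Roll down a tile inlay on the coffee counter

## Task

Take the hand roller out of its stand and roll it with steady, moderate pressure along the row of inlay tiles until all seven are pressed fully home, never so hard that a tile could crack and touching the tiles with nothing but the roller. Then hang the roller upright back in its stand and let go, leaving the cup, the dosing tube and the jug where they are.

Things in the scene. Friction and masses are not known exactly. Their poses are not given: they have to be found in the camera images.
- strip_mid (a point): middle of the inlay strip: a frame 84 x 194 mm, 12 mm high, fixed on the counter, with a row of seven stiff wooden tiles on a bed. Its y runs along the row, x across, z up. The point lies 28 mm above the counter, the nominal height of the tile tops when home. The bed was set by hand on levelling screws: true home heights differ by several mm (see tile7) and must be found by feel
- tile1 (a joint): how far the tile centred at y = -72 mm along the strip is pressed down, m: 0 standing proud, 0.0035 home on the bed. Each tile is 62 mm (x) by 22.5 mm (y), 6 mm thick, sits in stiff adhesive and only moves straight down: it sinks under about 8 N and stays where left. Once home it is hard, so the force climbs fast. Tiles bear 25 N; they crack soon above that
- tile2 (a joint): the same for the tile centred at y = -48 mm
- tile3 (a joint): the same for the tile centred at y = -24 mm
- tile4 (a joint): the same for the tile centred at y = +0 mm
- tile5 (a joint): the same for the tile centred at y = +24 mm
- tile6 (a joint): the same for the tile centred at y = +48 mm
- tile7 (a joint): the same for the tile centred at y = +72 mm. Of the whole row: the bed lies up to 6 mm higher or lower than nominal at its middle and slopes along the row by up to 0.05 rad either way (up to 3.6 mm more at the end tiles); no reading shows this. It is level across the row and does not move under load
- roller_grip (a point): hand roller, about 0.37 kg (varies), upright: centre of its red handle block, 34 (x) x 30 (y) x 52 mm high, gripped from above across x or y. Under the handle is a cross plate 90 (x) x 34 (y) x 8 mm, its underside 34 mm below this point, then two cheeks 56 mm over both (x) that hold the wheel. It rolls along its y; either way round is alike
- wheel (a joint): angle in rad that the roller's wheel has turned since the start; it spins freely, without stops. Black rubber wheel with yellow lines, 40 mm diameter, 46 mm long, its axle along the roller's x, 56 mm below roller_grip, so its lowest line is 76 mm below roller_grip
- stand_seat (a point): where roller_grip lies when the roller hangs in its fixed stand: 89 mm above the counter, over a base plate 120 (x) x 70 (y) x 8 mm. Two wooden uprights (16 x 56 mm, tops 55 mm above the counter, 66 mm apart in x) carry the cross plate's ends, the wheel between them 5 mm above the base, 5 mm free each side in x. Roller x along stand x, either way round
- cup: white ceramic espresso cup, 66 mm wide at the rim, 60 mm high; origin at the centre of its underside; a bystander
- tube: clear acrylic dosing tube, 60 mm outside diameter, 75 mm high, standing; origin at the centre of its underside; a bystander
- jug: small steel milk jug, 76 mm wide and 85 mm high with a handle at its +y side; origin at the centre of its underside; a bystander
Mind the look-alikes: they are no part of the job. Leave any orange look-alike of the part that bears roller_grip alone.

How it is judged:
On the way, in this order (a step that is already met when the one before it is completed fails the run):
1. the roller has been lifted out of its stand (distance between roller_grip and stand_seat above 0.07 m), for 0.1 s.
2. the roller presses on the tiles (over 4 N) and its wheel has turned by more than 2.5 rad from the start, rolling along the row (contact force between roller and strip above 4 N and (value of joint wheel above 2.5 rad or value of joint wheel below -2.5 rad)), for 0.02 s.
3. all seven tiles are pressed home (within 1 mm) (value of joint each of tile1, tile2, tile3, tile4, tile5, tile6, tile7 above 0.0025 m), for 0.1 s.
At the end, for the whole second after the job is handed in: all seven tiles are pressed to within 1 mm of home (joint above 0.0025), and the roller hangs upright (within 0.1 rad) and at rest in its stand, its handle centre within 15 mm of the seat point (all of step 3 and distance between roller_grip and stand_seat below 0.015 m and angle between roller_grip's own z axis and vertical below 0.1 rad and linear speed of roller below 0.02 m/s); the robot touches nothing.
It fails at once if the roller presses on the strip with more than 30 N (contact force between roller and strip above 30 N).
It fails at once if the fingers or the arm touch the strip (contact force between any of the fingers, the arm and strip above 1 N).
It fails at once if the cup, tube or jug is moved by more than 20 mm or tipped (distance of any of cup, tube, jug from where it was at the start of the episode above 0.02 m or angle between any of cup, tube, jug's own z axis and vertical above 0.3 rad).
It also fails if it takes over 72 s, if anything falls off the work surface, if the arm or the gripper's body presses on something with over 40 N, if the wrist force passes 120 N, or if a joint passes its speed limit or range.

## Robot

A 7-joint arm with a two-finger parallel gripper is mounted at the origin on the work surface. World frame = base frame: x ahead of the robot, y to its left, z up, the work surface at z = 0. Lengths are in m, angles in rad, forces in N, time in s.
With the tool pointing down it reaches from about 0.35 to 0.9 m from the base axis. Payload 8.1 kg.
Tool frame: the origin (TCP) lies midway between the tips of the shut fingers; the grasp point (between the pads) lies 19 mm behind it; z points along the fingers, y is the line along which they close (so a half turn about z gives the same grasp; the last joint's range is limited). The gripper opens to 92 mm and grips with 3 to 60 N. Pads are 19 mm wide; open, the fingers measure 130 mm over their backs; the gripper's body (75 mm by 190 mm) begins 47 mm behind the grasp point.
Start: joints at [1.03, 0.434, 0.025, 1.573, -0.012, 1.134, -0.075], TCP at [0.265, -0.566, 0.227] pointing down, gripper open.
Joint ranges: [-2.62, 2.62], [-0.44, 2.09], [-1.27, 1.32], [0.08, 2.57], [-1.32, 4.46], [0.12, 2], [-2.74, 2.74]. Speed limits (rad/s): [2.22, 2.22, 3.01, 3.01, 3.14, 3.14, 3.14].

## Interface

Orientations are given as a rotation vector (axis times angle).
In Python, from cell import arm gives the robot as it stands.
- The arm moves only by the tool move_arm, never from a script. Its argument "motion" is a list of rows, each an object of numbers: "tx", "ty", "tz": the shift along the tool's x, y, z normalised to -1 to 1, where 1 is 1000 mm; "twist": the turn about the tool's z normalised to -1 to 1, where 1 is pi/2 rad. In form: [{"tx": .., "ty": .., "tz": .., "twist": ..}, ...]. A call has 1 to 12 rows; each row shifts and turns the commanded pose from where the row before left it, along the tool's axes as they then stand; what a row does not reach is not made up. A row lasts 1/10 s, in which the tool goes at most 50 mm and 8.59 degrees, less where a joint would pass 70% of its speed; a pose out of reach is approached as far as the arm can. A call with a number of a shift or a turn outside -1 to 1 is refused whole. A call with a gripper value outside its range is refused whole. "gripper" is the gripper's target within -1 to 1 (shut at 1, half-way at 0, fully open at -1), set as the call begins (left out, the last holds). The fingers move at their own pace and stop on an object; "squeeze" is the grip in N (left out, the last holds). Time passes only in rows, so rows that do not move let the fingers close. It gives the time, the measured TCP pose, the force, the opening and the grip force at its end, in the units of the state.
- arm.observe(): the state, without advancing time (a new reading comes with each control period).
- arm.get_image(name): name is "side" or "top"; returns the picture (480x640x3 uint8, red, green, blue); there is no depth.
- arm.calibration(name): a dict with "K" (3x3 intrinsics, pixels), "T" (4x4, takes a point from camera to world coordinates). Camera axes: x right, y down, z forward; pixel columns grow to the right and rows downward; lengths in m; the calibration is good to about 2 mm. A picture is of the moment at which its call begins. calibration takes no time and is no camera call.
- arm.sign_off(): hands the job in; it is judged then, once.
Trained networks look in the newest picture that a camera, given by its name, has taken for a name from the list of things; names that differ only in an ending like _2 or _b are one class to them, and where a whole thing is asked for, a point or a joint stands for the part that bears it (a point fixed in the world has none). Each returns a list of dicts, best first, with "conf" (0 to 1); they miss things now and then, are a little off and sometimes report something else, mostly with a low value. They report only what shows in the picture. A call takes as long as a camera call. They do not tell look-alikes from the thing itself.
- arm.look_for(camera, query): "point" ([column, row] as shares, 0 to 1, of the picture: columns of its width, rows of its height, amid what is visible of it).
- arm.regions_of(camera, query): "region" (480x640 bool, what is visible of it) and "point" ([column, row] as shares, 0 to 1, of the picture: columns of its width, rows of its height, amid what is visible of it).
- arm.place_of(camera, query): "point" ([column, row] as shares, 0 to 1, of the picture: columns of its width, rows of its height: a listed point, or the origin of a listed thing).
The state is a dict: "clock": time; "joints": joint angles; "dq": joint speeds; "joint_efforts": joint torques, N m; "position": TCP position; "ee_rot": TCP orientation; "force": force on the tool from outside, world axes, zero at the start; "ft_torque": the same for the moment, N m; "width": opening from 0.0 (shut) to 1.0 (fully open); "gripper_force": force on a finger pad.
Only numpy, scipy, OpenCV 4.12 (cv2) and the standard library are available. Lean on these libraries where they do the work, as an engineer would, in place of code of your own. Each camera call takes 0.05 s, during which the arm holds its last target. There are 200 camera calls.

## Working session

There is one attempt and no reset: what is moved stays moved. The work goes in short steps, Python scripts to look and compute and a tool call to move; the robot and the scene stay as the last step left them, time stands still between calls to the robot, and variables do not carry over. Pictures are saved under pics/ and viewed, at most 10 in all, crops included, and the job is handed in when it is done.

Besides the shell and the picture viewer there is one more tool, called after "Request:" by a JSON object that holds its "op" and its "data". move_arm: Moves the arm, as the interface text tells. Scaled input: -1 to 1 covers 1000 mm each way for a shift and pi/2 rad each way for a turn. Its arguments: {"type":"object","properties":{"motion":{"type":"array","items":{"type":"object","properties":{"tx":{"type":"number"},"ty":{"type":"number"},"tz":{"type":"number"},"twist":{"type":"number"}}}},"gripper":{"type":"number"},"squeeze":{"type":"number"}},"required":["motion"]}

```bash
mkdir -p pics; ls; cat > h.py <<'E'
import numpy as np, cv2
from cell import arm
def ray(cam,p,z):
    c=arm.calibration(cam);K=np.array(c["K"]);T=np.array(c["T"])
    d=T[:3,:3]@np.linalg.solve(K,[p[0],p[1],1]);o=T[:3,3]
    return o+d*(z-o[2])/d[2]
def proj(cam,X):
    c=arm.calibration(cam);K=np.array(c["K"]);T=np.linalg.inv(np.array(c["T"]))
    q=K@(T[:3,:3]@np.array(X)+T[:3,3]);return q[:2]/q[2]
def save(cam,name):
    im=arm.get_image(cam);cv2.imwrite(f"pics/{name}.png",im[:,:,::-1]);return im
E
python3 - <<'E'
from h import *
np.set_printoptions(precision=4,suppress=True)
save("top","top0");save("side","side0")
print(arm.observe())
for cam in("top","side"):
    print(cam,np.array(arm.calibration(cam)["T"])[:3,3])
    for q,z in(("strip_mid",.028),("roller_grip",.089),("stand_seat",.089),("cup",0),("tube",0),("jug",0)):
        for r in arm.place_of(cam,q)[:3]:
            p=np.array(r["point"])*[640,480];print(cam,q,round(r["conf"],2),p.round(1),ray(cam,p,z))
E
```

```text
pics
{'clock': 0.1, 'joints': array([ 1.0304,  0.4352,  0.025 ,  1.574 , -0.0116,  1.134 , -0.0751]), 'dq': array([ 0.0006, -0.0014,  0.0002, -0.0026,  0.0001, -0.    , -0.0011]), 'joint_efforts': array([  0.0024, -66.9132,   0.9878, -31.5147,  -0.0605,   0.0374,
         0.0001]), 'position': array([ 0.2647, -0.5657,  0.226 ]), 'ee_rot': array([-3.0654, -0.6818,  0.0006]), 'force': array([-0.2437, -0.3467, -0.8514]), 'ft_torque': array([-0.0525,  0.0313, -0.0331]), 'gripper_force': 0.0, 'width': 1.0022570703427793}
top [ 0.4198 -0.0175  1.3443]
top strip_mid 0.75 [236.7 264.9] [0.5703 0.169  0.028 ]
top strip_mid 0.34 [193.6 176.5] [0.7644 0.2661 0.028 ]
top roller_grip 0.78 [474.3 286.3] [ 0.5172 -0.3208  0.089 ]
top roller_grip 0.68 [412.2 278.2] [ 0.5343 -0.1955  0.089 ]
top stand_seat 0.87 [413.1 278.4] [ 0.5339 -0.1973  0.089 ]
top cup 0.92 [192.7 176.1] [0.7726 0.2741 0.    ]
top tube 0.75 [319.3 178.8] [ 0.7652 -0.0073  0.    ]
top jug 0.64 [412.1 198. ] [ 0.7205 -0.2128  0.    ]
side [0.1128 0.6269 0.862 ]
side strip_mid 0.82 [292.1 330.3] [0.5728 0.1681 0.028 ]
side roller_grip 0.79 [464.3 176.5] [ 0.5113 -0.3114  0.089 ]
side roller_grip 0.56 [422.7 199.9] [ 0.5407 -0.1973  0.089 ]
side cup 0.74 [175.5 326.3] [0.7624 0.2718 0.    ]
side tube 0.8 [277.6 241.4] [ 0.7599 -0.0036  0.    ]
side jug 0.61 [353. 198.] [ 0.717  -0.2069  0.    ]
```

```bash
python3 - <<'E'
import cv2
a=cv2.imread("pics/top0.png");cv2.imwrite("pics/topc.png",cv2.resize(a[140:350,150:530],(800,442),interpolation=cv2.INTER_CUBIC))
b=cv2.imread("pics/side0.png");cv2.imwrite("pics/sidec.png",cv2.resize(b[120:320,340:560],(660,600),interpolation=cv2.INTER_CUBIC))
E
```

```text
(no output)
```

View pics/topc.png

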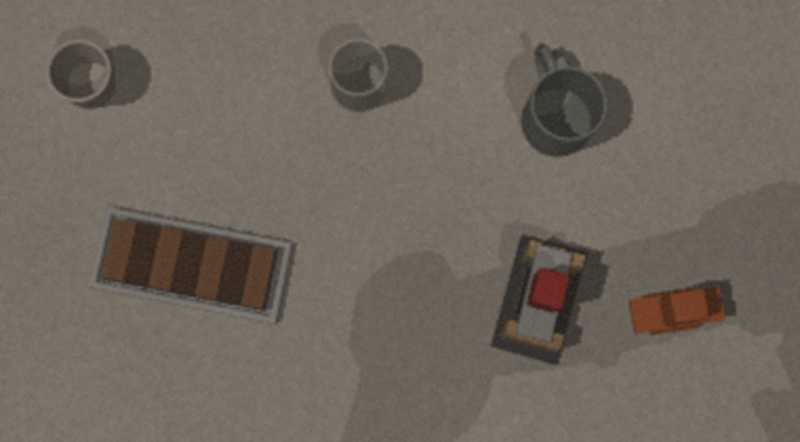

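View pics/sidec.png

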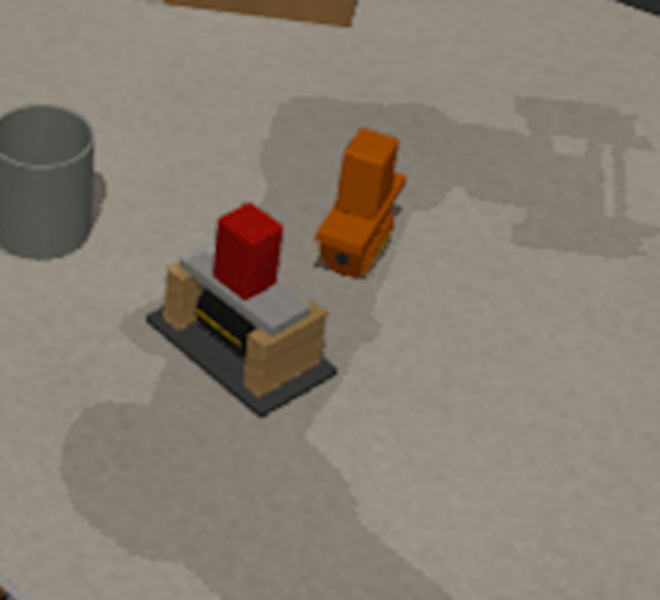

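The red handle is at top pixel (412,278) and side pixel (423,200), hanging in the stand. The orange look-alike is beside it at top (473,287) and side (463,176). I choose the red one. The crops show it seated in the wooden stand. The strip is at top (237,262), and the cup, tube and jug stand along the far side. Next I measure angles and centres.

```bash
python3 - <<'E'
from h import *
np.set_printoptions(precision=4,suppress=True)
a=cv2.imread("pics/top0.png");b=cv2.imread("pics/side0.png")
def ang(cam,m,z,name):
    cs,_=cv2.findContours(m.astype(np.uint8),cv2.RETR_EXTERNAL,cv2.CHAIN_APPROX_NONE)
    c=max(cs,key=cv2.contourArea)[:,0]
    w=np.array([ray(cam,p,z)[:2] for p in c]).astype(np.float32)
    (cx,cy),(l,s),an=cv2.minAreaRect(w);print(name,"c",cx,cy,"size",l,s,"ang",an, "pix",c.mean(0))
for q,z in(("strip_mid",.012),("tile1",.03),("roller_grip",.1),("stand_seat",.05)):
    for r in arm.regions_of("top",q)[:8]:
        print(q,round(r["conf"],2),np.array(r["point"])*[640,480],r["region"].sum());
        if r["region"].sum()>30: ang("top",r["region"],z,q)
h=cv2.cvtColor(a,cv2.COLOR_BGR2HSV).astype(int)
red=((h[:,:,0]<5)|(h[:,:,0]>174))&(h[:,:,1]>170)&(h[:,:,2]>60)
red[:,:390]=0;red[:,435:]=0;ang("top",red,.115,"redtop")
grey=(h[:,:,1]<30)&(h[:,:,2]>115);box=np.zeros_like(grey);box[250:320,385:435]=1
ang("top",grey&box,.063,"plate")
# wooden strip hue
wood=(h[:,:,1]>80)&(h[:,:,2]<140)&(h[:,:,0]<15);box[:]=0;box[235:300,185:295]=1
ang("top",wood&box,.0315,"tiles")
gr=arm.calibration("top")["K"];print(np.array(gr)[0,0])
print(h[262,400:426:3],h[240:300:4,240])
E
```

```text
strip_mid 0.58 [241.088 263.184] 3618
strip_mid c 0.5717290043830872 0.1627260446548462 size 0.19845789670944214 0.08744736015796661 ang 78.8694076538086 pix [240.504 265.376]
tile1 0.9 [259.392 269.376] 325
tile1 c 0.5610374212265015 0.11632807552814484 size 0.024139657616615295 0.06335380673408508 ang 77.94328308105469 pix [261.1781 268.7671]
tile1 0.85 [228.032 261.312] 326
tile1 c 0.5755847692489624 0.1867590993642807 size 0.025006026029586792 0.061761483550071716 ang 78.32432556152344 pix [228.2676 262.2958]
tile1 0.83 [205.504 258.48 ] 321
tile1 c 0.584446370601654 0.23284785449504852 size 0.024314550682902336 0.061385512351989746 ang 78.39042663574219 pix [206.5775 258.6761]
tile1 0.73 [241.28  264.912] 339
tile1 c 0.5702816247940063 0.16194628179073334 size 0.02519780769944191 0.06298089027404785 ang 78.54473876953125 pix [239.7222 264.5417]
tile1 0.69 [241.088 264.384] 3565
tile1 c 0.5693584680557251 0.16042998433113098 size 0.1932627260684967 0.08455251902341843 ang 78.53988647460938 pix [240.8831 265.4274]
tile1 0.68 [248.512 269.184] 289
tile1 c 0.566270112991333 0.139356
[... 1082 characters left out ...]
2 ang 68.94937133789062 pix [413.94 274.58]
plate c 0.5710027813911438 -0.20655274391174316 size 0.009028814733028412 0.007608556188642979 ang 12.427013397216797 pix [415.125 261.75 ]
tiles c 0.5703784227371216 0.16308137774467468 size 0.16625553369522095 0.0620882548391819 ang 78.39038848876953 pix [239.4545 264.8756]
621.1226523040388
[[ 16  99  75]
 [ 14  71  90]
 [ 20  23 101]
 [ 21  18  98]
 [ 18  24 108]
 [ 30  20 115]
 [ 21  16 113]
 [ 16  69  92]
 [ 17 113 124]] [[ 18  38 121]
 [ 21  30 110]
 [ 23  20 103]
 [ 10  92  58]
 [ 10  96  61]
 [  9  88  58]
 [  8  86  59]
 [  7  97  55]
 [ 13 127  56]
 [ 13 110  58]
 [ 15  35  58]
 [ 24  21 120]
 [ 18  37 124]
 [ 18  39 118]
 [ 20  38 121]]
```

```bash
python3 - <<'E'
from h import *
np.set_printoptions(precision=4,suppress=True)
for cam,bx in(("top",(245,325,380,440)),("side",(195,270,385,455))):
    a=cv2.imread(f"pics/{cam}0.png");h=cv2.cvtColor(a,cv2.COLOR_BGR2HSV).astype(int)
    m=np.zeros(a.shape[:2],bool);r0,r1,c0,c1=bx;s=np.s_[r0:r1,c0:c1]
    m[s]=((h[...,0]>=10)&(h[...,0]<25)&(h[...,1]>85)&(h[...,2]>95))[s]
    n,l,st,ce=cv2.connectedComponentsWithStats(m.astype(np.uint8))
    for i in range(1,n):
        if st[i,4]>8:
            ys,xs=np.where(l==i);w=np.array([ray(cam,p,.055)[:2] for p in zip(xs,ys)]).astype(np.float32)
            print(cam,st[i],ce[i],cv2.minAreaRect(w))
    red=np.zeros_like(m);red[s]=(((h[...,0]<6)|(h[...,0]>172))&(h[...,1]>140))[s]
    ys,xs=np.where(red);print("red",len(xs),xs.mean(),ys.mean(),ray(cam,(xs.mean(),ys.mean()),.115 if cam=="top" else .095))
    if cam=="top":
        w=np.array([ray(cam,p,.115)[:2] for p in zip(xs,ys)]).astype(np.float32);print(cv2.minAreaRect(w))
# hypothesised model overlay
def ov(cam,c,yaw,cs,ys):
    im=cv2.imread(f"pics/{cam}0.png")
    im=cv2.resize(im,None,fx=4,fy=4,interpolation=cv2.INTER_CUBIC)
    def box(c,yw,sx,sy,z,col):
        R=np.array([[np.cos(yw),-np.sin(yw)],[np.sin(yw),np.cos(yw)]])
        P=[proj(cam,[*(np.array(c)+R@[i*sx/2,j*sy/2]),z]) for i,j in((1,1),(1,-1),(-1,-1),(-1,1))]
        cv2.polylines(im,[((np.array(P)+.5)*4).astype(int)],True,col,1)
    box(c,yaw,.12,.07,.008,(0,255,0));box(c,yaw,.034,.030,.115,(255,255,0));box(c,yaw,.098,.056,.055,(255,0,255))
    box(cs,ys,.084,.194,.012,(0,255,0))
    return im
A=ov("top",(.535,-.196),np.radians(-15),(.571,.163),np.radians(-11.3))
B=ov("side",(.535,-.196),np.radians(-15),(.571,.163),np.radians(-11.3))
o=np.hstack([A[1000:1260,1530:1750],A[900:1160,740:1160][:, :],]);
o2=B[760:1100,1500:1840]
cv2.imwrite("pics/ov.png",np.hstack([o,cv2.resize(o2,(160*1,260)) if 0 else o2[40:300,:]])[:, :800] if 0 else np.vstack([o[:, :640],np.hstack([o2,B[1120:1460,900:1200]])]))
E
```

```text
top [401 254   6   8  24] [402.75   257.2917] ((0.5806004405021667, -0.18218636512756348), (0.008578384295105934, 0.014741171151399612), 71.0184326171875)
top [422 260   6   7  27] [424.3704 262.9259] ((0.5690485835075378, -0.22616389393806458), (0.01061074249446392, 0.011280049569904804), 75.49530029296875)
top [391 292  27  14  81] [403.6914 299.6296] ((0.4950560927391052, -0.18093717098236084), (0.05458497256040573, 0.014532485976815224), 73.37163543701172)
red 266 410.6503759398496 277.2781954887218 [ 0.5338 -0.1887  0.115 ]
((0.5332399010658264, -0.18863342702388763), (0.031627241522073746, 0.03593131899833679), 74.602783203125)
side [445 195  10   9  76] [449.8553 198.5395] ((0.5169787406921387, -0.26877593994140625), (0.01842247135937214, 0.027478782460093498), 29.99709129333496)
side [394 208  12  22 168] [399.2679 218.756 ] ((0.5662466287612915, -0.15804052352905273), (0.020046766847372055, 0.062447838485240936), 28.325016021728516)
side [422 220  27  32 410] [433.7366 237.2463] ((0.485638827085495, -0.15727674961090088), (0.0876907929778099, 0.046590205281972885), 72.41803741455078)
red 458 422.0764192139738 205.4061135371179 [ 0.5298 -0.1761  0.095 ]
```

View pics/ov.png

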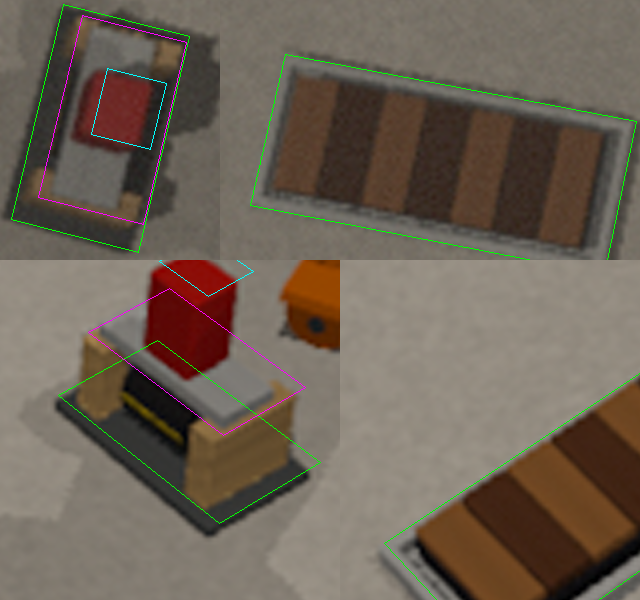

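```bash
cat >> h.py <<'E'
from scipy.spatial.transform import Rotation as Ro
def state():
    s=arm.observe();R=Ro.from_rotvec(s["ee_rot"]).as_matrix()
    print("t",s["clock"],"pos",s["position"].round(4),"yaw",np.degrees(np.arctan2(R[1,0],R[0,0])).round(2),"tilt",R[2].round(4),"F",s["force"].round(2),"w",round(s["width"]*92,1),"q",s["joints"].round(3));return s,R
def to(x,y,z,yaw):
    s,R=state();y0=np.degrees(np.arctan2(R[1,0],R[0,0]))
    print("twist first: deg",y0-yaw,"norm",(y0-yaw)/90)
    d=np.array([x,y,z])-s["position"]
    print("shift now",(R.T@d).round(4)); a=np.radians(yaw);Rn=np.array([[np.cos(a),np.sin(a),0],[np.sin(a),-np.cos(a),0],[0,0,-1]])
    print("shift after twist",(Rn.T@d).round(4))
E
python3 -c "
from h import *
to(.535,-.192,.2,-16)"
```

```text
t 0.9 pos [ 0.265  -0.5661  0.2268] yaw 25.08 tilt [-0.e+00  1.e-04 -1.e+00] F [-0.68  0.1   0.24] w 91.9 q [ 1.03   0.434  0.025  1.573 -0.012  1.134 -0.075]
twist first: deg 41.08043658966604 norm 0.4564492954407338
shift now [ 0.4032 -0.2243  0.0267]
shift after twist [ 0.1565 -0.434   0.0268]
```

Request:
{"op": "move_arm", "data": {"motion": [{"tx": 0.0403, "ty": -0.0224}, {"tx": 0.0403, "ty": -0.0224}, {"tx": 0.0403, "ty": -0.0224}, {"tx": 0.0403, "ty": -0.0224}, {"tx": 0.0403, "ty": -0.0224}, {"tx": 0.0403, "ty": -0.0224}, {"tx": 0.0403, "ty": -0.0224}, {"tx": 0.0403, "ty": -0.0224}, {"tx": 0.0403, "ty": -0.0224}, {"tx": 0.0403, "ty": -0.0224}, {"twist": 0.09}, {"twist": 0.09}], "gripper": -0.4}}

```text
invalid input
```

Request:
{"op": "move_arm", "data": {"motion": [{"twist": 0.09}, {"twist": 0.09}, {"twist": 0.09}, {}]}}

```text
invalid input
```

```bash
python3 -c "
from h import *
to(.535,-.192,.073,-16)"
```

```text
t 0.9 pos [ 0.265  -0.5661  0.2268] yaw 25.08 tilt [-0.e+00  1.e-04 -1.e+00] F [-0.68  0.1   0.24] w 91.9 q [ 1.03   0.434  0.025  1.573 -0.012  1.134 -0.075]
twist first: deg 41.08043658966604 norm 0.4564492954407338
shift now [ 0.4032 -0.2244  0.1537]
shift after twist [ 0.1565 -0.434   0.1538]
```

Request:
{"op": "move_arm", "data": {"motion": [{"tx": 0.0403, "ty": -0.0224, "tz": 0, "twist": 0}, {"tx": 0.0403, "ty": -0.0224, "tz": 0, "twist": 0}, {"tx": 0.0403, "ty": -0.0224, "tz": 0, "twist": 0}, {"tx": 0.0403, "ty": -0.0224, "tz": 0, "twist": 0}, {"tx": 0.0403, "ty": -0.0224, "tz": 0, "twist": 0}, {"tx": 0.0403, "ty": -0.0224, "tz": 0, "twist": 0}, {"tx": 0.0403, "ty": -0.0224, "tz": 0, "twist": 0}, {"tx": 0.0403, "ty": -0.0224, "tz": 0, "twist": 0}, {"tx": 0.0403, "ty": -0.0224, "tz": 0, "twist": 0}, {"tx": 0.0403, "ty": -0.0224, "tz": 0, "twist": 0}, {"tx": 0, "ty": 0, "tz": 0, "twist": 0.09}, {"tx": 0, "ty": 0, "tz": 0, "twist": 0.09}], "gripper": -0.4}}

```text
clock: 2.1
position: [0.536, -0.1904, 0.2266]
ee_rot: [-3.132, -0.24, -0.0]
force: [-0.8, -0.7, -0.5]
width: 0.699
gripper_force: 0.0
```

Request:
{"op": "move_arm", "data": {"motion": [{"tx": 0, "ty": 0, "tz": 0, "twist": 0.09}, {"tx": 0, "ty": 0, "tz": 0, "twist": 0.09}, {"tx": 0, "ty": 0, "tz": 0, "twist": 0.09}, {"tx": 0, "ty": 0, "tz": 0, "twist": 0}]}}

```text
clock: 2.5
position: [0.535, -0.1923, 0.2268]
ee_rot: [3.112, -0.425, 0.0]
force: [0.2, -0.3, 0.7]
width: 0.695
gripper_force: 0.0
```

```bash
python3 -c "
from h import *
to(.535,-.192,.073,-16)"
```

```text
t 2.5 pos [ 0.535  -0.1923  0.2268] yaw -15.54 tilt [ 1.e-04  3.e-04 -1.e+00] F [ 0.21 -0.28  0.73] w 64.0 q [ 0.251  0.344 -0.     1.713  0.     1.084 -1.591]
twist first: deg 0.4561079736333724 norm 0.005067866373704138
shift now [-1.000e-04 -3.000e-04  1.538e-01]
shift after twist [-1.000e-04 -3.000e-04  1.538e-01]
```

Request:
{"op": "move_arm", "data": {"motion": [{"tx": 0, "ty": 0, "tz": 0.04, "twist": 0.005}, {"tx": 0, "ty": 0, "tz": 0.04, "twist": 0}, {"tx": 0, "ty": 0, "tz": 0.04, "twist": 0}, {"tx": 0, "ty": 0, "tz": 0.02, "twist": 0}, {"tx": 0, "ty": 0, "tz": 0.014, "twist": 0}, {"tx": 0, "ty": 0, "tz": 0, "twist": 0}]}}

```text
clock: 3.1
position: [0.5341, -0.1921, 0.0713]
ee_rot: [-3.112, 0.43, 0.004]
force: [-0.7, 0.0, 1.0]
width: 0.705
gripper_force: 0.0
```

```bash
python3 - <<'E'
from h import *
state()
a=save("top","t1");b=save("side","s1")
cv2.imwrite("pics/g.png",np.hstack([cv2.resize(a[220:340,360:480],(480,480)),cv2.resize(b[150:270,360:440],(320,480))])[:,:,::-1])
E
```

```text
t 3.1 pos [ 0.5341 -0.1921  0.0713] yaw -15.73 tilt [-2.7e-03 -1.0e-04 -1.0e+00] F [-0.66  0.01  0.95] w 64.9 q [ 0.257  0.519 -0.008  1.878  0.006  0.747 -1.6  ]
```

View pics/g.png

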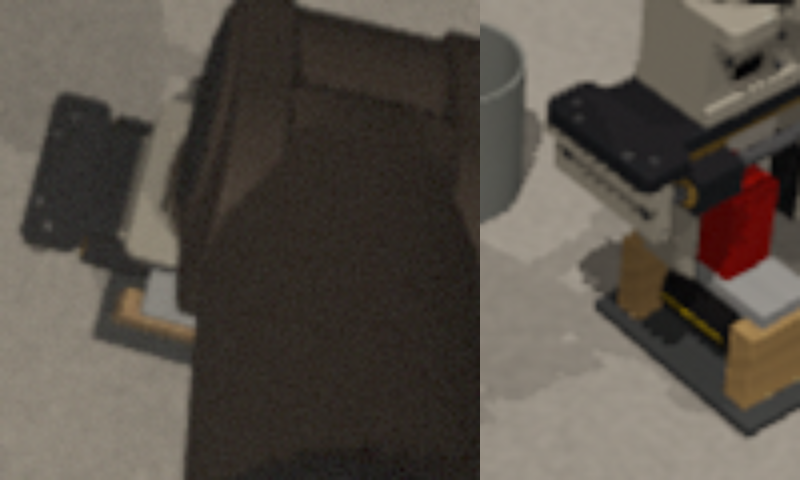

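The red handle lies between the open fingers, seen around (740,225) in the crop. The near finger is on its left and the far finger behind it, and the stand is clear. Closing now.

Request:
{"op": "move_arm", "data": {"motion": [{"tx": 0, "ty": 0, "tz": 0, "twist": 0}, {"tx": 0, "ty": 0, "tz": 0, "twist": 0}, {"tx": 0, "ty": 0, "tz": 0, "twist": 0}, {"tx": 0, "ty": 0, "tz": 0, "twist": 0}, {"tx": 0, "ty": 0, "tz": 0, "twist": 0}, {"tx": 0, "ty": 0, "tz": 0, "twist": 0}], "gripper": 1, "squeeze": 40}}

```text
clock: 3.8
position: [0.5355, -0.1917, 0.0731]
ee_rot: [-3.111, 0.433, -0.001]
force: [1.1, 3.5, 4.4]
width: 0.321
gripper_force: 40.0
```

```bash
python3 -c "
from h import *
state()"
```

```text
t 3.8 pos [ 0.5355 -0.1917  0.0731] yaw -15.83 tilt [ 7.e-04 -7.e-04 -1.e+00] F [1.08 3.54 4.45] w 29.6 q [ 0.257  0.516 -0.009  1.877  0.005  0.748 -1.602]
```

Request:
{"op": "move_arm", "data": {"motion": [{"tx": 0, "ty": 0, "tz": -0.01, "twist": 0}, {"tx": 0, "ty": 0, "tz": -0.02, "twist": 0}, {"tx": 0, "ty": 0, "tz": -0.03, "twist": 0}, {"tx": 0, "ty": 0, "tz": -0.03, "twist": 0}, {"tx": 0, "ty": 0, "tz": -0.03, "twist": 0}, {"tx": 0, "ty": 0, "tz": 0, "twist": 0}, {"tx": 0, "ty": 0, "tz": 0, "twist": 0}]}}

```text
clock: 4.5
position: [0.5346, -0.1927, 0.1928]
ee_rot: [3.111, -0.434, 0.0]
force: [-0.8, -0.6, -4.6]
width: 0.327
gripper_force: 40.0
```

```bash
python3 - <<'E'
from h import *
s,R=state()
# strip ends
c=np.array([.5705,.1625]);u=np.array([np.cos(np.radians(78.7)),np.sin(np.radians(78.7))])
p=c-.072*u; print(p,c+.072*u)
to(*p,.15,-11.3)
r=arm.place_of("side","roller_grip")
save("side","s2")
for x in r: print(x["conf"],np.array(x["point"])*[640,480])
print(proj("side",s["position"]+[0,0,.016]))
E
```

```text
t 4.5 pos [ 0.5346 -0.1927  0.1928] yaw -15.9 tilt [ 2.e-04  4.e-04 -1.e+00] F [-0.84 -0.63 -4.59] w 30.1 q [ 2.530e-01  3.740e-01 -1.000e-03  1.759e+00  1.000e-03  1.009e+00
 -1.597e+00]
[0.55639188 0.09189574] [0.58460812 0.23310426]
t 4.5 pos [ 0.5346 -0.1927  0.1928] yaw -15.9 tilt [ 2.e-04  4.e-04 -1.e+00] F [-0.84 -0.63 -4.59] w 30.1 q [ 2.530e-01  3.740e-01 -1.000e-03  1.759e+00  1.000e-03  1.009e+00
 -1.597e+00]
twist first: deg -4.599801269530376 norm -0.051108902994781956
shift now [-0.057  -0.2797  0.0427]
shift after twist [-0.0344 -0.2834  0.0428]
0.91 [425.216 201.216]
0.56 [463.424 178.08 ]
[429.90976929 152.10967358]
```

Request:
{"op": "move_arm", "data": {"motion": [{"tx": -0.0095, "ty": -0.0466, "tz": 0, "twist": 0}, {"tx": -0.0095, "ty": -0.0466, "tz": 0, "twist": 0}, {"tx": -0.0095, "ty": -0.0466, "tz": 0, "twist": 0}, {"tx": -0.0095, "ty": -0.0466, "tz": 0, "twist": 0}, {"tx": -0.0095, "ty": -0.0466, "tz": 0, "twist": 0}, {"tx": -0.0095, "ty": -0.0467, "tz": 0, "twist": 0}, {"tx": 0, "ty": 0, "tz": 0.03, "twist": -0.051}, {"tx": 0, "ty": 0, "tz": 0.03, "twist": 0}, {"tx": 0, "ty": 0, "tz": 0.01, "twist": 0}, {"tx": 0, "ty": 0, "tz": 0, "twist": 0}, {"tx": 0, "ty": 0, "tz": 0, "twist": 0}]}}

```text
clock: 5.7
position: [0.557, 0.0919, 0.1231]
ee_rot: [3.126, -0.31, 0.0]
force: [1.5, 0.8, -3.3]
width: 0.322
gripper_force: 40.0
```

```bash
python3 - <<'E'
from h import *
to(.5564,.0919,.1,-11.3)
a=save("top","t3");b=save("side","s3")
cv2.imwrite("pics/g3.png",np.hstack([cv2.resize(a[220:320,180:300],(400,333)),cv2.resize(b[220:370,250:430],(400,333))])[:,:,::-1])
E
```

```text
t 5.7 pos [0.557  0.0919 0.1231] yaw -11.34 tilt [ 1.e-04  1.e-04 -1.e+00] F [ 1.47  0.81 -3.3 ] w 29.7 q [-0.178  0.45  -0.11   1.837  0.063  0.857 -2.087]
twist first: deg -0.03683661581770892 norm -0.00040929573130787684
shift now [-0.0006  0.0001  0.0231]
shift after twist [-0.0006  0.0001  0.0231]
```

View pics/g3.png

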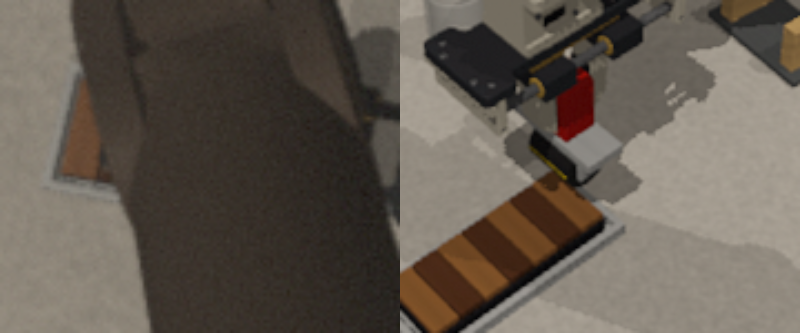

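The roller is in the gripper, level and aligned over the last tile (about (575,190) in the crop). I descend by feel.

Request:
{"op": "move_arm", "data": {"motion": [{"tx": 0, "ty": 0, "tz": 0.01, "twist": 0}, {"tx": 0, "ty": 0, "tz": 0.006, "twist": 0}, {"tx": 0, "ty": 0, "tz": 0.003, "twist": 0}, {"tx": 0, "ty": 0, "tz": 0, "twist": 0}, {"tx": 0, "ty": 0, "tz": 0, "twist": 0}]}}

```text
clock: 6.3
position: [0.5567, 0.0923, 0.1037]
ee_rot: [3.126, -0.309, -0.0]
force: [-0.2, 0.7, -4.3]
width: 0.324
gripper_force: 40.0
```

Request:
{"op": "move_arm", "data": {"motion": [{"tx": 0, "ty": 0, "tz": 0.001, "twist": 0}, {"tx": 0, "ty": 0, "tz": 0.001, "twist": 0}, {"tx": 0, "ty": 0, "tz": 0, "twist": 0}]}}

```text
clock: 6.6
position: [0.5566, 0.0922, 0.1017]
ee_rot: [3.126, -0.309, -0.0]
force: [0.1, 0.5, -4.4]
width: 0.329
gripper_force: 40.0
```

Request:
{"op": "move_arm", "data": {"motion": [{"tx": 0, "ty": 0, "tz": 0.001, "twist": 0}, {"tx": 0, "ty": 0, "tz": 0.001, "twist": 0}, {"tx": 0, "ty": 0, "tz": 0, "twist": 0}]}}

```text
clock: 6.9
position: [0.5566, 0.0922, 0.0996]
ee_rot: [3.126, -0.309, -0.0]
force: [0.2, -0.0, -4.0]
width: 0.323
gripper_force: 40.0
```

Request:
{"op": "move_arm", "data": {"motion": [{"tx": 0, "ty": 0, "tz": 0.001, "twist": 0}, {"tx": 0, "ty": 0, "tz": 0.001, "twist": 0}, {"tx": 0, "ty": 0, "tz": 0.001, "twist": 0}, {"tx": 0, "ty": 0, "tz": 0, "twist": 0}]}}

```text
clock: 7.3
position: [0.5566, 0.0922, 0.0965]
ee_rot: [3.126, -0.309, -0.0]
force: [0.9, -0.6, -4.0]
width: 0.324
gripper_force: 40.0
```

Request:
{"op": "move_arm", "data": {"motion": [{"tx": 0, "ty": 0, "tz": 0.001, "twist": 0}, {"tx": 0, "ty": 0, "tz": 0.001, "twist": 0}, {"tx": 0, "ty": 0, "tz": 0.001, "twist": 0}, {"tx": 0, "ty": 0, "tz": 0, "twist": 0}]}}

```text
clock: 7.7
position: [0.5566, 0.0922, 0.0935]
ee_rot: [3.126, -0.309, -0.0]
force: [-0.5, -0.3, -4.4]
width: 0.329
gripper_force: 40.0
```

Request:
{"op": "move_arm", "data": {"motion": [{"tx": 0, "ty": 0, "tz": 0.001, "twist": 0}, {"tx": 0, "ty": 0, "tz": 0.001, "twist": 0}, {"tx": 0, "ty": 0, "tz": 0.001, "twist": 0}, {"tx": 0, "ty": 0, "tz": 0, "twist": 0}]}}

```text
clock: 8.1
position: [0.5566, 0.0922, 0.0905]
ee_rot: [3.126, -0.309, -0.0]
force: [-0.1, 0.2, -5.1]
width: 0.326
gripper_force: 40.0
```

Request:
{"op": "move_arm", "data": {"motion": [{"tx": 0, "ty": 0, "tz": 0.001, "twist": 0}, {"tx": 0, "ty": 0, "tz": 0.001, "twist": 0}, {"tx": 0, "ty": 0, "tz": 0.001, "twist": 0}, {"tx": 0, "ty": 0, "tz": 0, "twist": 0}]}}

```text
clock: 8.5
position: [0.5566, 0.0922, 0.0875]
ee_rot: [3.126, -0.309, -0.0]
force: [-0.3, -0.9, -3.5]
width: 0.324
gripper_force: 40.0
```

Request:
{"op": "move_arm", "data": {"motion": [{"tx": 0, "ty": 0, "tz": 0.001, "twist": 0}, {"tx": 0, "ty": 0, "tz": 0.001, "twist": 0}, {"tx": 0, "ty": 0, "tz": 0, "twist": 0}]}}

```text
clock: 8.8
position: [0.5569, 0.0925, 0.0861]
ee_rot: [-3.126, 0.309, -0.001]
force: [-0.8, 1.2, 2.9]
width: 0.324
gripper_force: 40.0
```

Request:
{"op": "move_arm", "data": {"motion": [{"tx": 0, "ty": 0, "tz": 0.001, "twist": 0}, {"tx": 0, "ty": 0, "tz": 0, "twist": 0}]}}

```text
clock: 9.0
position: [0.5569, 0.0925, 0.085]
ee_rot: [-3.126, 0.309, -0.001]
force: [-0.4, 0.2, 3.3]
width: 0.327
gripper_force: 40.0
```

Request:
{"op": "move_arm", "data": {"motion": [{"tx": 0, "ty": 0, "tz": 0.001, "twist": 0}, {"tx": 0, "ty": 0, "tz": 0, "twist": 0}]}}

```text
clock: 9.2
position: [0.5569, 0.0924, 0.0838]
ee_rot: [-3.126, 0.309, -0.001]
force: [-1.2, 0.9, 3.4]
width: 0.319
gripper_force: 40.0
```

Request:
{"op": "move_arm", "data": {"motion": [{"tx": 0, "ty": 0, "tz": 0.0005, "twist": 0}, {"tx": 0, "ty": 0, "tz": 0, "twist": 0}]}}

```text
clock: 9.4
position: [0.5568, 0.0923, 0.0832]
ee_rot: [-3.126, 0.309, -0.0]
force: [0.2, 0.9, 4.4]
width: 0.325
gripper_force: 40.0
```

Request:
{"op": "move_arm", "data": {"motion": [{"tx": 0, "ty": 0, "tz": 0.0005, "twist": 0}, {"tx": 0, "ty": 0, "tz": 0, "twist": 0}]}}

```text
clock: 9.6
position: [0.5568, 0.0922, 0.0828]
ee_rot: [-3.126, 0.309, -0.001]
force: [-0.9, -0.0, 5.1]
width: 0.326
gripper_force: 40.0
```

Request:
{"op": "move_arm", "data": {"motion": [{"tx": 0, "ty": 0, "tz": 0.0004, "twist": 0}, {"tx": 0, "ty": 0, "tz": 0, "twist": 0}]}}

```text
clock: 9.8
position: [0.5569, 0.0922, 0.0826]
ee_rot: [-3.126, 0.309, -0.001]
force: [-0.4, -0.3, 5.5]
width: 0.325
gripper_force: 40.0
```

```bash
python3 -c "
from h import *
for i in range(3): state(); arm.get_image('side')"
```

```text
t 9.8 pos [0.5569 0.0922 0.0826] yaw -11.29 tilt [ 5.e-04 -1.e-04 -1.e+00] F [-0.43 -0.33  5.47] w 29.9 q [-0.182  0.502 -0.106  1.874  0.073  0.769 -2.096]
t 9.85 pos [0.5569 0.0922 0.0826] yaw -11.29 tilt [ 5.e-04 -1.e-04 -1.e+00] F [-0.39  0.59  6.73] w 29.4 q [-0.182  0.502 -0.106  1.874  0.073  0.769 -2.096]
t 9.9 pos [0.5569 0.0922 0.0826] yaw -11.29 tilt [ 4.e-04 -1.e-04 -1.e+00] F [-0.93 -0.35  6.44] w 29.8 q [-0.182  0.502 -0.106  1.874  0.073  0.769 -2.096]
```

Request:
{"op": "move_arm", "data": {"motion": [{"tx": 0, "ty": 0, "tz": 0.0003, "twist": 0}, {"tx": 0, "ty": 0, "tz": 0, "twist": 0}, {"tx": 0, "ty": 0, "tz": 0, "twist": 0}]}}

```text
clock: 10.25
position: [0.5569, 0.0922, 0.0824]
ee_rot: [-3.126, 0.309, -0.001]
force: [-2.0, -0.8, 8.3]
width: 0.322
gripper_force: 40.0
```

Request:
{"op": "move_arm", "data": {"motion": [{"tx": 0, "ty": -0.003, "tz": -0.0008, "twist": 0}, {"tx": 0, "ty": -0.003, "tz": -0.0005, "twist": 0}, {"tx": 0, "ty": -0.003, "tz": 0, "twist": 0}, {"tx": 0, "ty": -0.003, "tz": 0, "twist": 0}]}}

```text
clock: 10.65
position: [0.5589, 0.1033, 0.0832]
ee_rot: [3.125, -0.31, -0.001]
force: [-1.3, -2.2, 3.4]
width: 0.327
gripper_force: 40.0
```

Request:
{"op": "move_arm", "data": {"motion": [{"tx": 0, "ty": -0.003, "tz": 0, "twist": 0}, {"tx": 0, "ty": -0.003, "tz": 0, "twist": 0}]}}

```text
clock: 10.85
position: [0.5604, 0.1108, 0.0834]
ee_rot: [-3.126, 0.308, -0.001]
force: [0.1, 0.6, 3.1]
width: 0.328
gripper_force: 40.0
```

Request:
{"op": "move_arm", "data": {"motion": [{"tx": 0, "ty": -0.003, "tz": 0, "twist": 0}, {"tx": 0, "ty": -0.003, "tz": 0, "twist": 0}, {"tx": 0, "ty": 0, "tz": 0, "twist": 0}]}}

```text
clock: 11.15
position: [0.5616, 0.1168, 0.0834]
ee_rot: [-3.126, 0.307, -0.001]
force: [-0.1, 0.1, 2.8]
width: 0.326
gripper_force: 40.0
```

```bash
python3 -c "
from h import *
for i in range(2): state(); arm.get_image('side')"
```

```text
t 11.15 pos [0.5616 0.1168 0.0834] yaw -11.23 tilt [ 4.e-04 -7.e-04 -1.e+00] F [-0.06  0.11  2.82] w 30.0 q [-0.221  0.513 -0.107  1.851  0.074  0.782 -2.133]
t 11.2 pos [0.5615 0.1164 0.0834] yaw -11.25 tilt [ 3.e-04 -5.e-04 -1.e+00] F [0.17 0.62 2.96] w 29.6 q [-0.221  0.513 -0.107  1.851  0.074  0.782 -2.133]
```

Request:
{"op": "move_arm", "data": {"motion": [{"tx": 0, "ty": 0, "tz": 0.0005, "twist": 0}, {"tx": 0, "ty": 0, "tz": 0.0003, "twist": 0}, {"tx": 0, "ty": 0, "tz": 0, "twist": 0}]}}

```text
clock: 11.55
position: [0.5615, 0.1158, 0.0827]
ee_rot: [-3.126, 0.309, -0.0]
force: [-0.4, 0.3, 5.9]
width: 0.324
gripper_force: 40.0
```

Request:
{"op": "move_arm", "data": {"motion": [{"tx": 0, "ty": 0, "tz": 0.0005, "twist": 0}, {"tx": 0, "ty": 0, "tz": 0, "twist": 0}]}}

```text
clock: 11.75
position: [0.5616, 0.1158, 0.0826]
ee_rot: [-3.126, 0.309, -0.001]
force: [-1.6, -0.3, 9.8]
width: 0.325
gripper_force: 40.0
```

Request:
{"op": "move_arm", "data": {"motion": [{"tx": 0, "ty": -0.003, "tz": -0.0005, "twist": 0}, {"tx": 0, "ty": -0.003, "tz": -0.0003, "twist": 0}, {"tx": 0, "ty": -0.003, "tz": 0, "twist": 0}, {"tx": 0, "ty": -0.003, "tz": 0, "twist": 0}, {"tx": 0, "ty": -0.003, "tz": 0, "twist": 0}]}}

```text
clock: 12.25
position: [0.5642, 0.1297, 0.0828]
ee_rot: [3.125, -0.31, -0.0]
force: [0.9, -0.3, 5.8]
width: 0.325
gripper_force: 40.0
```

Request:
{"op": "move_arm", "data": {"motion": [{"tx": 0, "ty": -0.003, "tz": 0, "twist": 0}, {"tx": 0, "ty": -0.003, "tz": 0, "twist": 0}, {"tx": 0, "ty": -0.003, "tz": 0, "twist": 0}, {"tx": 0, "ty": 0, "tz": 0, "twist": 0}]}}

```text
clock: 12.65
position: [0.5662, 0.1401, 0.0828]
ee_rot: [-3.126, 0.308, -0.001]
force: [1.3, 0.2, 3.0]
width: 0.321
gripper_force: 40.0
```

Request:
{"op": "move_arm", "data": {"motion": [{"tx": 0, "ty": 0, "tz": 0.0003, "twist": 0}, {"tx": 0, "ty": 0, "tz": 0, "twist": 0}]}}

```text
clock: 12.85
position: [0.5662, 0.1395, 0.0827]
ee_rot: [-3.126, 0.309, -0.001]
force: [0.6, 1.0, 6.1]
width: 0.323
gripper_force: 40.0
```

Request:
{"op": "move_arm", "data": {"motion": [{"tx": 0, "ty": 0, "tz": 0.0004, "twist": 0}, {"tx": 0, "ty": 0, "tz": 0, "twist": 0}]}}

```text
clock: 13.05
position: [0.5662, 0.1395, 0.0826]
ee_rot: [-3.126, 0.309, -0.001]
force: [-0.1, 0.3, 7.8]
width: 0.324
gripper_force: 40.0
```

Request:
{"op": "move_arm", "data": {"motion": [{"tx": 0, "ty": -0.003, "tz": -0.0005, "twist": 0}, {"tx": 0, "ty": -0.003, "tz": 0, "twist": 0}, {"tx": 0, "ty": -0.003, "tz": 0, "twist": 0}, {"tx": 0, "ty": -0.003, "tz": 0, "twist": 0}, {"tx": 0, "ty": -0.003, "tz": 0, "twist": 0}]}}

```text
clock: 13.55
position: [0.569, 0.1534, 0.0826]
ee_rot: [3.125, -0.309, -0.0]
force: [0.6, -2.1, 5.2]
width: 0.326
gripper_force: 40.0
```

Request:
{"op": "move_arm", "data": {"motion": [{"tx": 0, "ty": -0.003, "tz": 0, "twist": 0}, {"tx": 0, "ty": -0.003, "tz": 0, "twist": 0}, {"tx": 0, "ty": -0.003, "tz": 0, "twist": 0}, {"tx": 0, "ty": 0, "tz": 0, "twist": 0}]}}

```text
clock: 13.95
position: [0.5709, 0.1636, 0.0825]
ee_rot: [-3.126, 0.308, -0.0]
force: [0.3, 0.7, 2.1]
width: 0.326
gripper_force: 40.0
```

Request:
{"op": "move_arm", "data": {"motion": [{"tx": 0, "ty": 0, "tz": 0.0003, "twist": 0}, {"tx": 0, "ty": 0, "tz": 0, "twist": 0}]}}

```text
clock: 14.15
position: [0.5708, 0.163, 0.0824]
ee_rot: [-3.126, 0.309, -0.0]
force: [1.3, 0.7, 3.3]
width: 0.323
gripper_force: 40.0
```

Request:
{"op": "move_arm", "data": {"motion": [{"tx": 0, "ty": 0, "tz": 0.0005, "twist": 0}, {"tx": 0, "ty": 0, "tz": 0, "twist": 0}]}}

```text
clock: 14.35
position: [0.5709, 0.163, 0.0823]
ee_rot: [-3.126, 0.309, -0.001]
force: [-0.3, 0.5, 7.9]
width: 0.323
gripper_force: 40.0
```

Request:
{"op": "move_arm", "data": {"motion": [{"tx": 0, "ty": 0, "tz": 0.0002, "twist": 0}, {"tx": 0, "ty": 0, "tz": 0, "twist": 0}]}}

```text
clock: 14.55
position: [0.5709, 0.163, 0.0823]
ee_rot: [-3.126, 0.309, -0.001]
force: [-1.2, 0.0, 9.2]
width: 0.327
gripper_force: 40.0
```

Request:
{"op": "move_arm", "data": {"motion": [{"tx": 0, "ty": -0.003, "tz": -0.0005, "twist": 0}, {"tx": 0, "ty": -0.003, "tz": 0, "twist": 0}, {"tx": 0, "ty": -0.003, "tz": 0, "twist": 0}, {"tx": 0, "ty": -0.003, "tz": 0, "twist": 0}, {"tx": 0, "ty": -0.003, "tz": 0, "twist": 0}]}}

```text
clock: 15.05
position: [0.5736, 0.1769, 0.0821]
ee_rot: [3.125, -0.31, -0.0]
force: [-0.0, -1.5, 3.7]
width: 0.326
gripper_force: 40.0
```

Request:
{"op": "move_arm", "data": {"motion": [{"tx": 0, "ty": -0.003, "tz": 0, "twist": 0}, {"tx": 0, "ty": -0.003, "tz": 0, "twist": 0}, {"tx": 0, "ty": -0.003, "tz": 0, "twist": 0}, {"tx": 0, "ty": 0, "tz": 0, "twist": 0}]}}

```text
clock: 15.45
position: [0.5756, 0.1871, 0.082]
ee_rot: [-3.126, 0.308, -0.0]
force: [1.3, 0.5, 1.1]
width: 0.326
gripper_force: 40.0
```

Request:
{"op": "move_arm", "data": {"motion": [{"tx": 0, "ty": 0, "tz": 0.0003, "twist": 0}, {"tx": 0, "ty": 0, "tz": 0, "twist": 0}]}}

```text
clock: 15.65
position: [0.5755, 0.1865, 0.0819]
ee_rot: [-3.126, 0.309, -0.0]
force: [0.1, -0.0, 4.4]
width: 0.325
gripper_force: 40.0
```

Request:
{"op": "move_arm", "data": {"motion": [{"tx": 0, "ty": 0, "tz": 0.0004, "twist": 0}, {"tx": 0, "ty": 0, "tz": 0, "twist": 0}]}}

```text
clock: 15.85
position: [0.5755, 0.1865, 0.0818]
ee_rot: [-3.126, 0.309, -0.0]
force: [-0.4, 0.4, 6.4]
width: 0.325
gripper_force: 40.0
```

Request:
{"op": "move_arm", "data": {"motion": [{"tx": 0, "ty": 0, "tz": 0.0003, "twist": 0}, {"tx": 0, "ty": 0, "tz": 0, "twist": 0}]}}

```text
clock: 16.05
position: [0.5756, 0.1865, 0.0817]
ee_rot: [-3.126, 0.309, -0.001]
force: [-0.5, -0.0, 8.0]
width: 0.327
gripper_force: 40.0
```

Request:
{"op": "move_arm", "data": {"motion": [{"tx": 0, "ty": -0.003, "tz": -0.0003, "twist": 0}, {"tx": 0, "ty": -0.003, "tz": 0, "twist": 0}, {"tx": 0, "ty": -0.003, "tz": 0, "twist": 0}, {"tx": 0, "ty": -0.003, "tz": 0, "twist": 0}, {"tx": 0, "ty": -0.003, "tz": 0, "twist": 0}]}}

```text
clock: 16.55
position: [0.5783, 0.2001, 0.0815]
ee_rot: [3.125, -0.31, -0.001]
force: [-0.5, -0.5, 5.3]
width: 0.327
gripper_force: 40.0
```

Request:
{"op": "move_arm", "data": {"motion": [{"tx": 0, "ty": -0.003, "tz": 0, "twist": 0}, {"tx": 0, "ty": -0.003, "tz": 0, "twist": 0}, {"tx": 0, "ty": -0.003, "tz": 0, "twist": 0}, {"tx": 0, "ty": 0, "tz": 0, "twist": 0}]}}

```text
clock: 16.95
position: [0.5802, 0.2106, 0.0813]
ee_rot: [-3.126, 0.308, -0.0]
force: [1.5, -0.2, 2.8]
width: 0.323
gripper_force: 40.0
```

Request:
{"op": "move_arm", "data": {"motion": [{"tx": 0, "ty": 0, "tz": 0.0004, "twist": 0}, {"tx": 0, "ty": 0, "tz": 0, "twist": 0}]}}

```text
clock: 17.15
position: [0.5802, 0.2101, 0.0812]
ee_rot: [-3.126, 0.309, -0.0]
force: [-0.6, 0.7, 4.4]
width: 0.324
gripper_force: 40.0
```

Request:
{"op": "move_arm", "data": {"motion": [{"tx": 0, "ty": 0, "tz": 0.0004, "twist": 0}, {"tx": 0, "ty": 0, "tz": 0, "twist": 0}]}}

```text
clock: 17.35
position: [0.5803, 0.2101, 0.081]
ee_rot: [-3.126, 0.309, -0.001]
force: [0.4, -0.7, 6.6]
width: 0.325
gripper_force: 40.0
```

Request:
{"op": "move_arm", "data": {"motion": [{"tx": 0, "ty": 0, "tz": 0.0003, "twist": 0}, {"tx": 0, "ty": 0, "tz": 0, "twist": 0}]}}

```text
clock: 17.55
position: [0.5803, 0.2101, 0.0809]
ee_rot: [-3.126, 0.309, -0.001]
force: [-0.6, 1.0, 8.3]
width: 0.324
gripper_force: 40.0
```

Request:
{"op": "move_arm", "data": {"motion": [{"tx": 0, "ty": -0.003, "tz": -0.0003, "twist": 0}, {"tx": 0, "ty": -0.003, "tz": 0, "twist": 0}, {"tx": 0, "ty": -0.003, "tz": 0, "twist": 0}, {"tx": 0, "ty": -0.003, "tz": 0, "twist": 0}, {"tx": 0, "ty": -0.003, "tz": 0, "twist": 0}]}}

```text
clock: 18.05
position: [0.583, 0.2235, 0.0806]
ee_rot: [3.125, -0.31, -0.001]
force: [-0.2, -1.5, 4.7]
width: 0.323
gripper_force: 40.0
```

Request:
{"op": "move_arm", "data": {"motion": [{"tx": 0, "ty": -0.003, "tz": 0, "twist": 0}, {"tx": 0, "ty": -0.003, "tz": 0, "twist": 0}, {"tx": 0, "ty": -0.002, "tz": 0, "twist": 0}, {"tx": 0, "ty": 0, "tz": 0, "twist": 0}]}}

```text
clock: 18.45
position: [0.5847, 0.233, 0.0805]
ee_rot: [-3.126, 0.308, -0.0]
force: [1.1, 0.6, 2.5]
width: 0.322
gripper_force: 40.0
```

Request:
{"op": "move_arm", "data": {"motion": [{"tx": 0, "ty": 0, "tz": 0.0004, "twist": 0}, {"tx": 0, "ty": 0, "tz": 0, "twist": 0}]}}

```text
clock: 18.65
position: [0.5847, 0.2326, 0.0803]
ee_rot: [-3.126, 0.309, -0.0]
force: [1.0, 0.2, 3.8]
width: 0.325
gripper_force: 40.0
```

Request:
{"op": "move_arm", "data": {"motion": [{"tx": 0, "ty": 0, "tz": 0.0004, "twist": 0}, {"tx": 0, "ty": 0, "tz": 0, "twist": 0}]}}

```text
clock: 18.85
position: [0.5847, 0.2326, 0.0801]
ee_rot: [-3.126, 0.309, -0.0]
force: [0.3, 0.2, 5.7]
width: 0.326
gripper_force: 40.0
```

Request:
{"op": "move_arm", "data": {"motion": [{"tx": 0, "ty": 0, "tz": 0.0003, "twist": 0}, {"tx": 0, "ty": 0, "tz": 0, "twist": 0}]}}

```text
clock: 19.05
position: [0.5848, 0.2326, 0.0799]
ee_rot: [-3.126, 0.309, -0.001]
force: [1.0, 0.4, 7.9]
width: 0.327
gripper_force: 40.0
```

```bash
python3 - <<'E'
from h import *
s,R=state()
b=save("side","s4")
cv2.imwrite("pics/g4.png",cv2.resize(b[230:380,180:380],(800,600),interpolation=cv2.INTER_CUBIC)[:,:,::-1])
print(proj("side",s["position"]),proj("side",s["position"]+[0,0,.016]))
E
```

```text
t 19.05 pos [0.5848 0.2326 0.0799] yaw -11.28 tilt [ 4.e-04 -4.e-04 -1.e+00] F [1.   0.45 7.91] w 30.1 q [-0.395  0.591 -0.102  1.709  0.076  0.845 -2.297]
[258.46560197 332.49093389] [257.43105968 326.32359828]
```

View pics/g4.png

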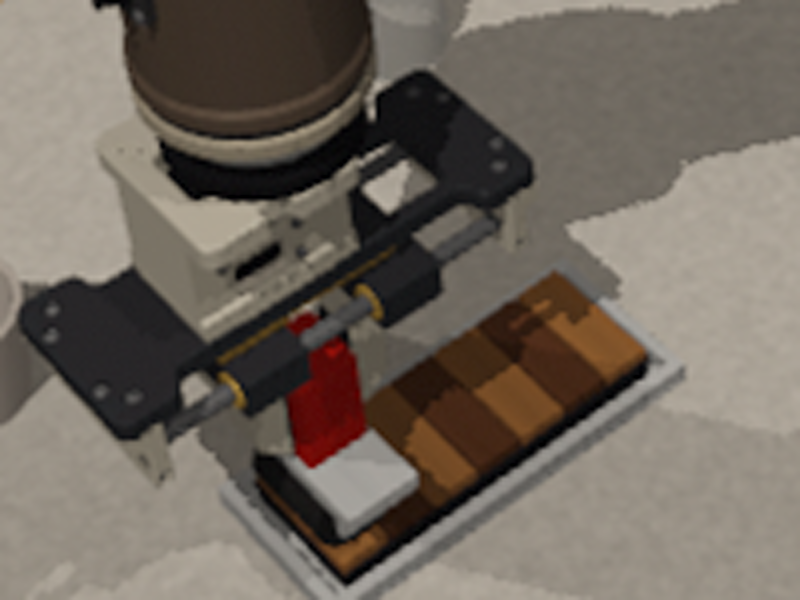

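```bash
python3 - <<'E'
from h import *
s,R=state();p=s["position"]
for dz in(-.010,-.007,-.013):
    for x,y in((-.045,.017),(-.045,-.017),(.045,.017),(.045,-.017)):
        q=proj("side",p+R@np.array([x,y,-dz]));print(dz,x,y,((q-[180,230]+.5)*4).round(0),end=" ")
    print()
E
```

```text
t 19.1 pos [0.5848 0.2326 0.08  ] yaw -11.28 tilt [ 3.e-04 -4.e-04 -1.e+00] F [ 0.26 -0.19  6.79] w 29.6 q [-0.395  0.591 -0.102  1.709  0.076  0.845 -2.297]
-0.01 -0.045 0.017 [420. 472.] -0.01 -0.045 -0.017 [351. 519.] -0.01 0.045 0.017 [288. 341.] -0.01 0.045 -0.017 [221. 384.] 
-0.007 -0.045 0.017 [419. 467.] -0.007 -0.045 -0.017 [350. 515.] -0.007 0.045 0.017 [287. 336.] -0.007 0.045 -0.017 [220. 379.] 
-0.013 -0.045 0.017 [420. 476.] -0.013 -0.045 -0.017 [352. 524.] -0.013 0.045 0.017 [289. 345.] -0.013 0.045 -0.017 [222. 388.]
```

Request:
{"op": "move_arm", "data": {"motion": [{"tx": 0, "ty": 0, "tz": 0.0004, "twist": 0}, {"tx": 0, "ty": 0, "tz": 0, "twist": 0}, {"tx": 0, "ty": 0, "tz": 0, "twist": 0}]}}

```text
clock: 19.4
position: [0.5848, 0.2327, 0.0798]
ee_rot: [-3.126, 0.309, -0.001]
force: [-1.1, 1.0, 8.6]
width: 0.326
gripper_force: 40.0
```

Request:
{"op": "move_arm", "data": {"motion": [{"tx": 0, "ty": 0.002, "tz": -0.0008, "twist": 0}, {"tx": 0, "ty": 0.003, "tz": -0.0004, "twist": 0}, {"tx": 0, "ty": 0.003, "tz": -0.0002, "twist": 0}, {"tx": 0, "ty": 0.003, "tz": 0, "twist": 0}]}}

```text
clock: 19.8
position: [0.5825, 0.2214, 0.0806]
ee_rot: [-3.126, 0.309, -0.0]
force: [0.4, 0.5, 5.7]
width: 0.326
gripper_force: 40.0
```

Request:
{"op": "move_arm", "data": {"motion": [{"tx": 0, "ty": 0.004, "tz": 0, "twist": 0}, {"tx": 0, "ty": 0.004, "tz": 0, "twist": 0}, {"tx": 0, "ty": 0.004, "tz": 0, "twist": 0}, {"tx": 0, "ty": 0, "tz": 0, "twist": 0}]}}

```text
clock: 20.2
position: [0.5801, 0.2092, 0.081]
ee_rot: [3.126, -0.31, 0.0]
force: [-0.4, 0.6, 8.1]
width: 0.323
gripper_force: 40.0
```

Request:
{"op": "move_arm", "data": {"motion": [{"tx": 0, "ty": 0, "tz": 0.0004, "twist": 0}, {"tx": 0, "ty": 0, "tz": 0, "twist": 0}, {"tx": 0, "ty": 0, "tz": 0, "twist": 0}]}}

```text
clock: 20.5
position: [0.5803, 0.2099, 0.0808]
ee_rot: [-3.126, 0.309, -0.001]
force: [-0.2, 0.3, 10.7]
width: 0.325
gripper_force: 40.0
```

```bash
python3 -c "
from h import *
for i in range(3): state(); arm.get_image('side')"
```

```text
t 20.5 pos [0.5803 0.2099 0.0808] yaw -11.29 tilt [ 5.e-04 -4.e-04 -1.e+00] F [-0.2   0.27 10.73] w 29.9 q [-0.363  0.573 -0.103  1.741  0.076  0.83  -2.269]
t 20.55 pos [0.5803 0.2099 0.0808] yaw -11.29 tilt [ 5.e-04 -4.e-04 -1.e+00] F [-1.15 -0.3  10.11] w 29.5 q [-0.363  0.573 -0.103  1.741  0.076  0.83  -2.269]
t 20.6 pos [0.5803 0.2099 0.0808] yaw -11.29 tilt [ 5.e-04 -5.e-04 -1.e+00] F [-1.37  0.07 11.24] w 29.7 q [-0.363  0.573 -0.103  1.741  0.076  0.83  -2.269]
```

Request:
{"op": "move_arm", "data": {"motion": [{"tx": 0, "ty": 0.003, "tz": -0.0007, "twist": 0}, {"tx": 0, "ty": 0.003, "tz": -0.0003, "twist": 0}, {"tx": 0, "ty": 0.003, "tz": -0.0002, "twist": 0}, {"tx": 0, "ty": 0.003, "tz": 0, "twist": 0}]}}

```text
clock: 21.05
position: [0.5779, 0.1979, 0.0815]
ee_rot: [-3.126, 0.309, -0.0]
force: [-0.1, 1.1, 7.1]
width: 0.323
gripper_force: 40.0
```

Request:
{"op": "move_arm", "data": {"motion": [{"tx": 0, "ty": 0.004, "tz": 0, "twist": 0}, {"tx": 0, "ty": 0.004, "tz": 0, "twist": 0}, {"tx": 0, "ty": 0.004, "tz": 0, "twist": 0}, {"tx": 0, "ty": 0, "tz": 0, "twist": 0}]}}

```text
clock: 21.45
position: [0.5755, 0.1856, 0.0818]
ee_rot: [3.126, -0.31, 0.0]
force: [-0.1, 0.3, 10.0]
width: 0.325
gripper_force: 40.0
```

Request:
{"op": "move_arm", "data": {"motion": [{"tx": 0, "ty": 0.003, "tz": -0.0007, "twist": 0}, {"tx": 0, "ty": 0.003, "tz": -0.0003, "twist": 0}, {"tx": 0, "ty": 0.003, "tz": -0.0001, "twist": 0}, {"tx": 0, "ty": 0.003, "tz": 0, "twist": 0}]}}

```text
clock: 21.85
position: [0.573, 0.1741, 0.0822]
ee_rot: [3.126, -0.309, -0.0]
force: [1.9, -0.6, 0.9]
width: 0.325
gripper_force: 40.0
```

Request:
{"op": "move_arm", "data": {"motion": [{"tx": 0, "ty": 0.004, "tz": 0, "twist": 0}, {"tx": 0, "ty": 0.004, "tz": 0, "twist": 0}, {"tx": 0, "ty": 0.004, "tz": 0, "twist": 0}, {"tx": 0, "ty": 0, "tz": 0, "twist": 0}]}}

```text
clock: 22.25
position: [0.5706, 0.1619, 0.0824]
ee_rot: [3.126, -0.31, -0.0]
force: [1.4, -0.9, 2.0]
width: 0.329
gripper_force: 40.0
```

Request:
{"op": "move_arm", "data": {"motion": [{"tx": 0, "ty": 0, "tz": 0.0006, "twist": 0}, {"tx": 0, "ty": 0, "tz": 0, "twist": 0}, {"tx": 0, "ty": 0, "tz": 0, "twist": 0}]}}

```text
clock: 22.55
position: [0.5709, 0.1633, 0.0823]
ee_rot: [-3.126, 0.308, -0.001]
force: [0.1, -0.4, 7.6]
width: 0.324
gripper_force: 40.0
```

Request:
{"op": "move_arm", "data": {"motion": [{"tx": 0, "ty": 0, "tz": 0.0006, "twist": 0}, {"tx": 0, "ty": 0, "tz": 0, "twist": 0}, {"tx": 0, "ty": 0, "tz": 0, "twist": 0}]}}

```text
clock: 22.85
position: [0.571, 0.1637, 0.0822]
ee_rot: [-3.125, 0.308, -0.001]
force: [-1.5, -0.1, 11.8]
width: 0.329
gripper_force: 40.0
```

Request:
{"op": "move_arm", "data": {"motion": [{"tx": 0, "ty": 0.003, "tz": -0.0007, "twist": 0}, {"tx": 0, "ty": 0.003, "tz": -0.0003, "twist": 0}, {"tx": 0, "ty": 0.003, "tz": 0, "twist": 0}, {"tx": 0, "ty": 0.003, "tz": 0, "twist": 0}]}}

```text
clock: 23.25
position: [0.5685, 0.1511, 0.0825]
ee_rot: [-3.126, 0.309, -0.001]
force: [-0.3, 0.7, 7.5]
width: 0.329
gripper_force: 40.0
```

Request:
{"op": "move_arm", "data": {"motion": [{"tx": 0, "ty": 0.004, "tz": 0, "twist": 0}, {"tx": 0, "ty": 0.004, "tz": 0, "twist": 0}, {"tx": 0, "ty": 0.004, "tz": 0, "twist": 0}, {"tx": 0, "ty": 0, "tz": 0, "twist": 0}]}}

```text
clock: 23.65
position: [0.566, 0.1386, 0.0826]
ee_rot: [3.126, -0.31, 0.0]
force: [-0.5, 0.1, 8.9]
width: 0.329
gripper_force: 40.0
```

Request:
{"op": "move_arm", "data": {"motion": [{"tx": 0, "ty": 0, "tz": 0.0003, "twist": 0}, {"tx": 0, "ty": 0, "tz": 0.0003, "twist": 0}, {"tx": 0, "ty": 0, "tz": 0, "twist": 0}]}}

```text
clock: 23.95
position: [0.5662, 0.1394, 0.0825]
ee_rot: [-3.126, 0.309, -0.001]
force: [-1.3, -0.3, 12.7]
width: 0.322
gripper_force: 40.0
```

```bash
python3 -c "
from h import *
for i in range(2): state(); arm.get_image('side')"
```

```text
t 23.95 pos [0.5662 0.1394 0.0825] yaw -11.29 tilt [ 6.e-04 -5.e-04 -1.e+00] F [-1.35 -0.33 12.65] w 29.6 q [-0.258  0.526 -0.106  1.827  0.075  0.791 -2.17 ]
t 24.0 pos [0.5663 0.1395 0.0825] yaw -11.28 tilt [ 6.e-04 -5.e-04 -1.e+00] F [-1.38 -0.58 13.6 ] w 30.1 q [-0.258  0.526 -0.106  1.827  0.075  0.791 -2.17 ]
```

Request:
{"op": "move_arm", "data": {"motion": [{"tx": 0, "ty": 0.003, "tz": -0.0004, "twist": 0}, {"tx": 0, "ty": 0.003, "tz": -0.0002, "twist": 0}, {"tx": 0, "ty": 0.003, "tz": 0, "twist": 0}, {"tx": 0, "ty": 0.003, "tz": 0, "twist": 0}]}}

```text
clock: 24.45
position: [0.5638, 0.1276, 0.0826]
ee_rot: [-3.126, 0.309, -0.0]
force: [-0.7, 1.0, 9.2]
width: 0.325
gripper_force: 40.0
```

Request:
{"op": "move_arm", "data": {"motion": [{"tx": 0, "ty": 0.004, "tz": 0, "twist": 0}, {"tx": 0, "ty": 0.004, "tz": 0, "twist": 0}, {"tx": 0, "ty": 0.004, "tz": 0, "twist": 0}, {"tx": 0, "ty": 0, "tz": 0, "twist": 0}]}}

```text
clock: 24.85
position: [0.5613, 0.115, 0.0826]
ee_rot: [3.126, -0.31, 0.0]
force: [-0.2, -0.2, 8.8]
width: 0.324
gripper_force: 40.0
```

Tile 2 reads the same. I press it a little more, then go on to tile 1.

Request:
{"op": "move_arm", "data": {"motion": [{"tx": 0, "ty": 0, "tz": 0.0003, "twist": 0}, {"tx": 0, "ty": 0, "tz": 0, "twist": 0}, {"tx": 0, "ty": 0, "tz": 0, "twist": 0}]}}

```text
clock: 25.15
position: [0.5615, 0.1157, 0.0825]
ee_rot: [-3.126, 0.309, -0.001]
force: [-1.1, 0.5, 9.9]
width: 0.33
gripper_force: 40.0
```

Request:
{"op": "move_arm", "data": {"motion": [{"tx": 0, "ty": 0.004, "tz": -0.0004, "twist": 0}, {"tx": 0, "ty": 0.004, "tz": 0, "twist": 0}, {"tx": 0, "ty": 0.004, "tz": 0, "twist": 0}, {"tx": 0, "ty": 0.004, "tz": 0, "twist": 0}, {"tx": 0, "ty": 0.004, "tz": 0, "twist": 0}, {"tx": 0, "ty": 0.004, "tz": 0, "twist": 0}, {"tx": 0, "ty": 0, "tz": 0, "twist": 0}]}}

```text
clock: 25.85
position: [0.5566, 0.0913, 0.0825]
ee_rot: [3.126, -0.31, -0.0]
force: [0.3, 0.1, 6.7]
width: 0.328
gripper_force: 40.0
```

```bash
python3 -c "
from h import *
for i in range(2): state(); arm.get_image('side')"
```

```text
t 25.85 pos [0.5566 0.0913 0.0825] yaw -11.33 tilt [-0.e+00  5.e-04 -1.e+00] F [0.3  0.13 6.72] w 30.1 q [-0.181  0.502 -0.106  1.875  0.074  0.769 -2.095]
t 25.9 pos [0.5566 0.0916 0.0825] yaw -11.32 tilt [ 0.e+00  3.e-04 -1.e+00] F [ 0.24 -1.29  7.06] w 29.6 q [-0.181  0.502 -0.106  1.874  0.074  0.769 -2.096]
```

Request:
{"op": "move_arm", "data": {"motion": [{"tx": 0, "ty": 0, "tz": 0.0005, "twist": 0}, {"tx": 0, "ty": 0, "tz": 0, "twist": 0}, {"tx": 0, "ty": 0, "tz": 0, "twist": 0}]}}

```text
clock: 26.25
position: [0.5568, 0.0921, 0.0823]
ee_rot: [3.126, -0.309, 0.001]
force: [-0.4, -0.5, 8.3]
width: 0.322
gripper_force: 40.0
```

Request:
{"op": "move_arm", "data": {"motion": [{"tx": 0, "ty": 0, "tz": 0.0003, "twist": 0}, {"tx": 0, "ty": 0, "tz": 0, "twist": 0}, {"tx": 0, "ty": 0, "tz": 0, "twist": 0}]}}

```text
clock: 26.55
position: [0.5568, 0.0921, 0.0821]
ee_rot: [-3.126, 0.309, -0.001]
force: [-0.3, -0.7, 10.8]
width: 0.324
gripper_force: 40.0
```

Request:
{"op": "move_arm", "data": {"motion": [{"tx": 0, "ty": 0, "tz": 0.0003, "twist": 0}, {"tx": 0, "ty": 0, "tz": 0, "twist": 0}, {"tx": 0, "ty": 0, "tz": 0, "twist": 0}, {"tx": 0, "ty": 0, "tz": 0, "twist": 0}]}}

```text
clock: 26.95
position: [0.5569, 0.0922, 0.0819]
ee_rot: [-3.126, 0.309, -0.001]
force: [-1.2, -0.7, 11.1]
width: 0.329
gripper_force: 40.0
```

```bash
python3 -c "
from h import *
for i in range(3): state(); arm.get_image('side')"
```

```text
t 26.95 pos [0.5569 0.0922 0.0819] yaw -11.28 tilt [ 6.e-04 -2.e-04 -1.e+00] F [-1.24 -0.67 11.13] w 30.3 q [-0.182  0.502 -0.106  1.875  0.074  0.768 -2.096]
t 27.0 pos [0.5568 0.0922 0.0819] yaw -11.28 tilt [ 6.e-04 -2.e-04 -1.e+00] F [-1.49 -1.08 11.06] w 30.0 q [-0.182  0.503 -0.106  1.875  0.074  0.768 -2.096]
t 27.05 pos [0.5569 0.0921 0.0819] yaw -11.29 tilt [ 6.e-04 -1.e-04 -1.e+00] F [-1.11 -0.28 11.47] w 29.9 q [-0.182  0.503 -0.106  1.875  0.074  0.768 -2.096]
```

Request:
{"op": "move_arm", "data": {"motion": [{"tx": 0, "ty": 0, "tz": -0.005, "twist": 0}, {"tx": 0, "ty": 0, "tz": -0.02, "twist": 0}, {"tx": 0, "ty": 0, "tz": -0.04, "twist": 0}, {"tx": 0, "ty": 0.04, "tz": -0.04, "twist": 0}, {"tx": 0, "ty": 0.04, "tz": 0, "twist": 0}, {"tx": 0, "ty": 0.04, "tz": 0, "twist": 0}, {"tx": 0, "ty": 0.04, "tz": 0, "twist": 0}, {"tx": 0, "ty": 0, "tz": 0, "twist": 0}, {"tx": 0, "ty": 0, "tz": 0, "twist": 0}]}}

```text
clock: 28.0
position: [0.5247, -0.0613, 0.1806]
ee_rot: [3.126, -0.313, -0.005]
force: [-0.1, 0.9, -3.5]
width: 0.321
gripper_force: 40.0
```

```bash
python3 - <<'E'
from h import *
s,R=state()
a=arm.get_image("side").astype(float)
for i in range(7): a+=arm.get_image("side")
a=(a/8).astype(np.uint8); cv2.imwrite("pics/s5.png",a[:,:,::-1])
b=cv2.imread("pics/side0.png")
f=lambda x:cv2.resize(x[260:400,205:395],(800,590),interpolation=cv2.INTER_CUBIC)
cv2.imwrite("pics/s5c.png",np.vstack([f(a[:,:,::-1])[:300*0+590]])) 
np.save("s5.npy",a)
E
```

```text
t 28.0 pos [ 0.5247 -0.0613  0.1806] yaw -11.45 tilt [-2.8e-03  6.0e-04 -1.0e+00] F [-0.13  0.9  -3.55] w 29.6 q [ 0.071  0.33  -0.072  1.861  0.029  0.955 -1.784]
```

View pics/s5c.png

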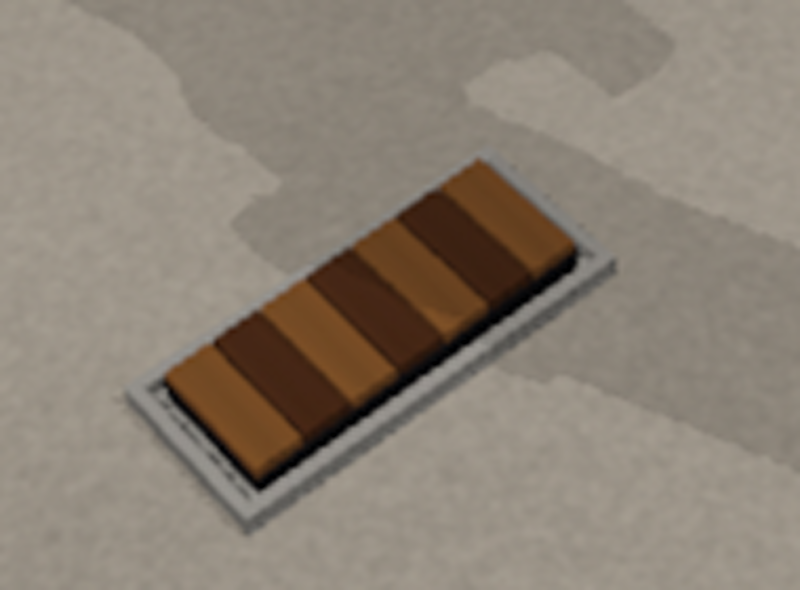

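```bash
python3 - <<'E'
from h import *
a1=np.load("s5.npy")[:,:,0].astype(float)
l=[arm.get_image("side")] 
a0=cv2.imread("pics/side0.png")[:,:,2].astype(float)
c=np.array([.5705,.1625]);th=np.radians(-11.3);R=np.array([[np.cos(th),-np.sin(th)],[np.sin(th),np.cos(th)]])
def pt(x,y,z): return proj("side",[*(c+R@[x,y]),z])
zs=np.linspace(.004,.045,165)
for i in range(7):
    out=[]
    for a in(a0,a1):
        prof=0
        for y in np.linspace(-.006,.006,9):
            P=np.array([pt(-.031,(i-3)*.024+y,z) for z in zs],np.float32)
            prof=prof+cv2.remap(a.astype(np.float32),P[None,:,0],P[None,:,1],cv2.INTER_CUBIC)[0]/9
        out.append(prof)
    g=[np.gradient(p,zs) for p in out]
    # shift by cross-correlating gradient
    best=min((np.mean((out[0][60-0+k:130+k]*0+ (out[0][k+20:k+120]-out[0][k+20:k+120].mean())/out[0][k+20:k+120].std()-(out[1][20:120]-out[1][20:120].mean())/out[1][20:120].std())**2),k) for k in range(0,40))
    top=[zs[np.argmax(x)]*1e3 for x in g]
    cr=[]
    for p in out:
        h=(p.min()+p.max())/2;j=np.where((p[:-1]<h)&(p[1:]>=h))[0];cr.append(zs[j].round(4))
    print(i+1,"maxgrad z",np.round(top,1),"shift mm",best[1]*.25,round(best[0],3),"half",cr)
E
```

```text
Traceback (most recent call last):
ValueError: operands could not be broadcast together with shapes (70,) (100,)
```

```bash
python3 - <<'E'
from h import *
a1=np.load("s5.npy")[:,:,0].astype(np.float32)
a0=cv2.imread("pics/side0.png")[:,:,2].astype(np.float32)
c=np.array([.5705,.1625]);th=np.radians(-11.3);R=np.array([[np.cos(th),-np.sin(th)],[np.sin(th),np.cos(th)]])
pt=lambda x,y,z: proj("side",[*(c+R@[x,y]),z])
zs=np.linspace(.004,.045,165);n=lambda v:(v-v.mean())/v.std()
for i in range(7):
    out=[]
    for a in(a0,a1):
        prof=0
        for y in np.linspace(-.006,.006,9):
            P=np.array([pt(-.031,(i-3)*.024+y,z) for z in zs],np.float32)
            prof=prof+cv2.remap(a,P[None,:,0],P[None,:,1],cv2.INTER_CUBIC)[0]/9
        out.append(prof)
    best=min((np.mean((n(out[0][k+20:k+110])-n(out[1][20:110]))**2),k) for k in range(0,40))
    top=[zs[np.argmax(np.gradient(x))]*1e3 for x in out]
    cr=[]
    for p in out:
        q=p[20:];j=np.argmin(q);h=(q.min()+q[j:].max())/2;cr.append(zs[20+j+np.argmax(q[j:]>h)]*1e3)
    print(i+1,"maxgrad",np.round(top,1),"shift",best[1]*.25,round(best[0],3),"half",np.round(cr,1))
E
```

```text
Traceback (most recent call last):
  File "h.py", line 8, in proj
    c=arm.calibration(cam);K=np.array(c["K"]);T=np.linalg.inv(np.array(c["T"]))
ValueError: time passes only in moves, steps and waits
```

```bash
python3 - <<'E'
from h import *
C=arm.calibration("side");K=np.array(C["K"]);Ti=np.linalg.inv(np.array(C["T"]))
def proj(X): q=K@(Ti[:3,:3]@np.array(X)+Ti[:3,3]);return q[:2]/q[2]
a1=np.load("s5.npy")[:,:,0].astype(np.float32)
a0=cv2.imread("pics/side0.png")[:,:,2].astype(np.float32)
c=np.array([.5705,.1625]);th=np.radians(-11.3);R=np.array([[np.cos(th),-np.sin(th)],[np.sin(th),np.cos(th)]])
pt=lambda x,y,z: proj([*(c+R@[x,y]),z])
zs=np.linspace(.004,.045,165);n=lambda v:(v-v.mean())/v.std()
for i in range(7):
    out=[]
    for a in(a0,a1):
        prof=0
        for y in np.linspace(-.006,.006,9):
            P=np.array([pt(-.031,(i-3)*.024+y,z) for z in zs],np.float32)
            prof=prof+cv2.remap(a,P[None,:,0],P[None,:,1],cv2.INTER_CUBIC)[0]/9
        out.append(prof)
    best=min((np.mean((n(out[0][k+20:k+110])-n(out[1][20:110]))**2),k) for k in range(0,40))
    top=[zs[np.argmax(np.gradient(x))]*1e3 for x in out]
    cr=[]
    for p in out:
        q=p[20:];j=np.argmin(q);h=(q.min()+q[j:].max())/2;cr.append(zs[20+j+np.argmax(q[j:]>h)]*1e3)
    print(i+1,"maxgrad",np.round(top,1),"shift",best[1]*.25,round(best[0],3),"half",np.round(cr,1))
E
```

```text
1 maxgrad [21.  18.5] shift 3.75 0.001 half [24.2 21. ]
2 maxgrad [27.5 24.2] shift 3.5 0.002 half [26.2 23.5]
3 maxgrad [20.2 17.2] shift 3.5 0.001 half [21.5 18.5]
4 maxgrad [27. 23.] shift 4.0 0.007 half [24.5 21.7]
5 maxgrad [19.2 16.2] shift 3.5 0.002 half [20.7 17.5]
6 maxgrad [26.5 16.2] shift 4.75 0.009 half [24.5 21.5]
7 maxgrad [19.2 15. ] shift 4.0 0.002 half [21. 17.]
```

The near-edge profiles before and after show that every tile dropped about 3.5 mm, so all seven are home. Back to the stand.

```bash
python3 -c "
from h import *
to(.535,-.1921,.125,-15.9)"
```

```text
t 28.45 pos [ 0.5263 -0.0596  0.1815] yaw -11.23 tilt [-2.e-04  0.e+00 -1.e+00] F [-0.97 -0.16 -3.8 ] w 29.9 q [ 0.069  0.33  -0.073  1.859  0.029  0.954 -1.784]
twist first: deg 4.672027197612511 norm 0.05191141330680568
shift now [0.0344 0.1283 0.0565]
shift after twist [0.0447 0.1251 0.0565]
```

Request:
{"op": "move_arm", "data": {"motion": [{"tx": 0.0086, "ty": 0.0321, "tz": 0, "twist": 0}, {"tx": 0.0086, "ty": 0.0321, "tz": 0, "twist": 0}, {"tx": 0.0086, "ty": 0.0321, "tz": 0, "twist": 0}, {"tx": 0.0086, "ty": 0.032, "tz": 0, "twist": 0}, {"tx": 0, "ty": 0, "tz": 0.02, "twist": 0.052}, {"tx": 0, "ty": 0, "tz": 0.02, "twist": 0}, {"tx": 0, "ty": 0, "tz": 0, "twist": 0}, {"tx": 0, "ty": 0, "tz": 0, "twist": 0}, {"tx": 0, "ty": 0, "tz": 0, "twist": 0}]}}

```text
clock: 29.35
position: [0.5357, -0.1925, 0.1427]
ee_rot: [3.111, -0.435, 0.003]
force: [-0.1, -0.0, -3.8]
width: 0.326
gripper_force: 40.0
```

```bash
python3 - <<'E'
from h import *
to(.535,-.1921,.0735,-15.9)
b=save("side","s6")
cv2.imwrite("pics/s6c.png",cv2.resize(b[120:270,350:500],(600,600),interpolation=cv2.INTER_CUBIC)[:,:,::-1])
E
```

```text
t 29.35 pos [ 0.5357 -0.1925  0.1427] yaw -15.91 tilt [ 1.6e-03 -1.0e-04 -1.0e+00] F [-0.11 -0.01 -3.83] w 30.0 q [ 0.257  0.428 -0.008  1.814  0.004  0.897 -1.601]
twist first: deg -0.010776468779363668 norm -0.00011973854199292965
shift now [-0.0009 -0.0002  0.0692]
shift after twist [-0.0008 -0.0002  0.0692]
```

View pics/s6c.png

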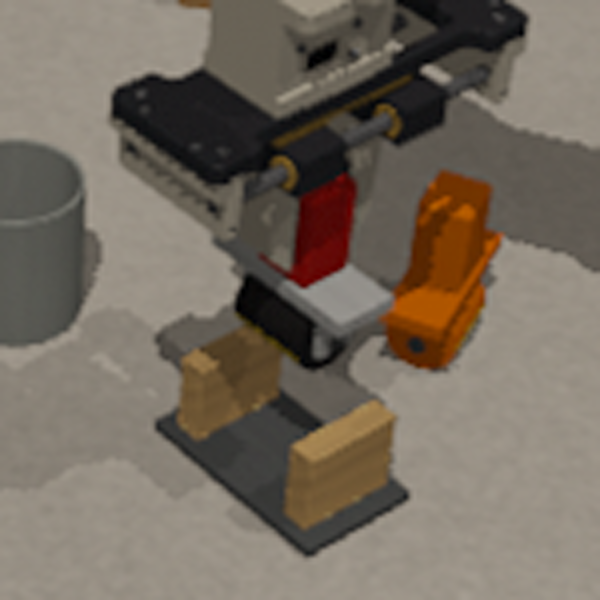

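The roller hangs level and upright, right above the stand (plate around (300,290) in the crop, uprights below it). I lower it with force checks.

Request:
{"op": "move_arm", "data": {"motion": [{"tx": -0.0004, "ty": 0, "tz": 0.015, "twist": 0}, {"tx": 0, "ty": 0, "tz": 0.01, "twist": 0}, {"tx": 0, "ty": 0, "tz": 0.01, "twist": 0}, {"tx": 0, "ty": 0, "tz": 0.005, "twist": 0}, {"tx": 0, "ty": 0, "tz": 0, "twist": 0}]}}

```text
clock: 29.9
position: [0.5341, -0.1924, 0.1009]
ee_rot: [-3.111, 0.436, 0.002]
force: [-0.3, -0.5, -4.2]
width: 0.327
gripper_force: 40.0
```

Request:
{"op": "move_arm", "data": {"motion": [{"tx": 0, "ty": 0, "tz": 0.007, "twist": 0}, {"tx": 0, "ty": 0, "tz": 0.007, "twist": 0}, {"tx": 0, "ty": 0, "tz": 0.006, "twist": 0}, {"tx": 0, "ty": 0, "tz": 0.004, "twist": 0}, {"tx": 0, "ty": 0, "tz": 0, "twist": 0}, {"tx": 0, "ty": 0, "tz": 0, "twist": 0}]}}

```text
clock: 30.5
position: [0.5345, -0.1925, 0.0776]
ee_rot: [3.111, -0.436, -0.0]
force: [0.2, 0.4, -4.1]
width: 0.324
gripper_force: 40.0
```

Request:
{"op": "move_arm", "data": {"motion": [{"tx": 0, "ty": 0, "tz": 0.002, "twist": 0}, {"tx": 0, "ty": 0, "tz": 0.001, "twist": 0}, {"tx": 0, "ty": 0, "tz": 0, "twist": 0}, {"tx": 0, "ty": 0, "tz": 0, "twist": 0}]}}

```text
clock: 30.9
position: [0.5346, -0.1925, 0.0746]
ee_rot: [3.111, -0.436, 0.0]
force: [-0.8, 0.2, -3.2]
width: 0.325
gripper_force: 40.0
```

Request:
{"op": "move_arm", "data": {"motion": [{"tx": 0, "ty": 0, "tz": 0.001, "twist": 0}, {"tx": 0, "ty": 0, "tz": 0.0005, "twist": 0}, {"tx": 0, "ty": 0, "tz": 0, "twist": 0}]}}

```text
clock: 31.2
position: [0.5346, -0.1926, 0.0732]
ee_rot: [3.111, -0.436, 0.0]
force: [-0.6, -0.2, -2.4]
width: 0.325
gripper_force: 40.0
```

Request:
{"op": "move_arm", "data": {"motion": [{"tx": 0, "ty": 0, "tz": 0.0005, "twist": 0}, {"tx": 0, "ty": 0, "tz": 0, "twist": 0}]}}

```text
clock: 31.4
position: [0.5345, -0.1925, 0.0731]
ee_rot: [3.111, -0.436, 0.0]
force: [-2.5, 0.6, 4.9]
width: 0.323
gripper_force: 40.0
```

Seated at exactly the pick height. Letting go.

Request:
{"op": "move_arm", "data": {"motion": [{"tx": 0, "ty": 0, "tz": -0.0005, "twist": 0}, {"tx": 0, "ty": 0, "tz": 0, "twist": 0}, {"tx": 0, "ty": 0, "tz": 0, "twist": 0}, {"tx": 0, "ty": 0, "tz": 0, "twist": 0}, {"tx": 0, "ty": 0, "tz": 0, "twist": 0}, {"tx": 0, "ty": 0, "tz": 0, "twist": 0}], "gripper": -0.3}}

```text
clock: 32.0
position: [0.5346, -0.1926, 0.073]
ee_rot: [3.111, -0.436, 0.0]
force: [0.1, -0.6, 0.2]
width: 0.647
gripper_force: 0.0
```

Request:
{"op": "move_arm", "data": {"motion": [{"tx": 0, "ty": 0, "tz": -0.01, "twist": 0}, {"tx": 0, "ty": 0, "tz": -0.02, "twist": 0}, {"tx": 0, "ty": 0, "tz": -0.04, "twist": 0}, {"tx": 0, "ty": 0, "tz": -0.04, "twist": 0}, {"tx": 0, "ty": 0, "tz": -0.04, "twist": 0}, {"tx": -0.04, "ty": 0, "tz": 0, "twist": 0}, {"tx": -0.04, "ty": 0, "tz": 0, "twist": 0}, {"tx": -0.04, "ty": 0, "tz": 0, "twist": 0}, {"tx": 0, "ty": 0, "tz": 0, "twist": 0}, {"tx": 0, "ty": 0, "tz": 0, "twist": 0}]}}

```text
clock: 33.0
position: [0.419, -0.1596, 0.2242]
ee_rot: [3.111, -0.436, 0.003]
force: [-0.1, -0.1, 0.3]
width: 0.647
gripper_force: 0.0
```

```bash
python3 - <<'E'
from h import *
state()
b=save("side","s7")
cv2.imwrite("pics/s7c.png",cv2.resize(b[100:400,170:570],(800,600),interpolation=cv2.INTER_CUBIC)[:,:,::-1])
E
```

```text
t 33.0 pos [ 0.419  -0.1596  0.2242] yaw -15.97 tilt [ 0.0019 -0.     -1.    ] F [-0.06 -0.1   0.31] w 59.5 q [ 0.261  0.151 -0.019  1.984  0.003  1.005 -1.609]
```

View pics/s7c.png

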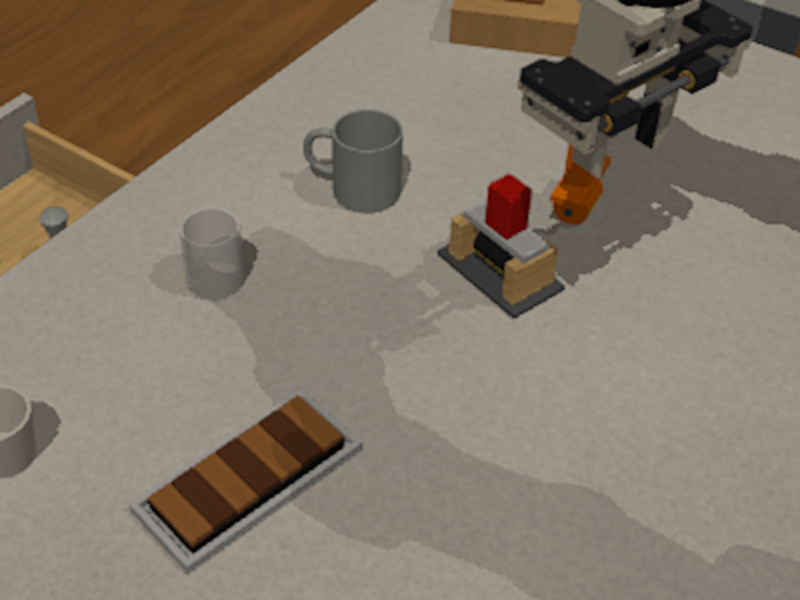

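```bash
cat > chk.py <<'E'
from h import *
C=arm.calibration("side");K=np.array(C["K"]);Ti=np.linalg.inv(np.array(C["T"]))
im=sum(arm.get_image("side").astype(np.float32) for i in range(8))/8
np.save("now.npy",im)
L=[cv2.imread(f"pics/{n}.png")[:,:,::-1].astype(np.float32) for n in("side0","s1")]
s5=np.load("s5.npy").astype(np.float32)
c=np.array([.5705,.1625]);th=np.radians(-11.3);R=np.array([[np.cos(th),-np.sin(th)],[np.sin(th),np.cos(th)]])
ys=np.linspace(-.009,.009,13)
def patch(a,x,i,zs):
    X=np.array([[[*(c+R@[x,(i-3)*.024+y]),z] for z in zs] for y in ys])
    q=(X@Ti[:3,:3].T+Ti[:3,3])@K.T;q=(q[...,:2]/q[...,2:]).astype(np.float32)
    return cv2.remap(a,q[...,0],q[...,1],cv2.INTER_CUBIC)
def shift(b,a,x,i,lo,hi):
    A=patch(a,x,i,np.arange(lo,hi,.0005));best=[]
    for s in np.arange(0,.0065,.0001):
        B=patch(b,x,i,np.arange(lo,hi,.0005)+s);p=np.polyfit(A.ravel(),B.ravel(),1)
        best.append((np.mean((B-np.polyval(p,A))**2)/B.var(),s*1e3))
    m=min(best);return f"{m[1]:.1f}({m[0]:.3f})"
for i in range(7):
    print(i+1,"near",[shift(b,a,-.031,i,.012,.032) for b in L for a in(im,s5)],"far",[shift(b,a,.031,i,.015,.03) for b in L for a in(im,s5)])
E
python3 chk.py
```

```text
1 near ['2.6(0.025)', '2.6(0.025)', '2.5(0.022)', '2.5(0.022)'] far ['3.1(0.033)', '3.2(0.022)', '3.2(0.031)', '3.4(0.028)']
2 near ['3.3(0.012)', '3.3(0.012)', '3.3(0.012)', '3.3(0.012)'] far ['3.0(0.008)', '2.9(0.008)', '2.9(0.014)', '2.8(0.015)']
3 near ['3.0(0.010)', '3.1(0.014)', '2.9(0.010)', '3.0(0.013)'] far ['3.4(0.016)', '3.3(0.015)', '3.3(0.015)', '3.3(0.015)']
4 near ['3.0(0.016)', '3.0(0.015)', '3.0(0.015)', '3.0(0.015)'] far ['2.9(0.009)', '2.7(0.012)', '2.9(0.009)', '2.7(0.011)']
5 near ['3.1(0.007)', '3.1(0.008)', '3.1(0.007)', '3.1(0.008)'] far ['3.2(0.017)', '3.3(0.019)', '3.2(0.017)', '3.3(0.019)']
6 near ['3.3(0.015)', '3.3(0.016)', '3.3(0.017)', '3.3(0.018)'] far ['3.3(0.023)', '3.3(0.023)', '3.3(0.023)', '3.3(0.023)']
7 near ['3.6(0.011)', '3.6(0.011)', '3.6(0.011)', '3.6(0.011)'] far ['3.8(0.018)', '3.8(0.018)', '3.8(0.018)', '3.8(0.019)']
```

The roller hangs upright in its stand (red handle at (510,207) in the crop). The gripper is clear, the bystanders are in place and the tiles are level. The camera puts every tile's drop at about 3 to 3.7 mm, and each one resisted 12 N or more. Handing in.

```bash
python3 -c "
from cell import arm
print(arm.sign_off())"
```

```text
the job is handed in; nothing more can be done
None
```

I handed the job in at about 33 s: all seven tiles were rolled home by feel at about 12–18 N, the roller hangs back in its stand released, and the cup, tube and jug were left alone; the sign-off returned no verdict, and the camera's tile-drop estimates (roughly 2.9–3.7 mm, need 2.5) are only good to a few tenths of a millimetre.

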